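Prise the spring clip off a rotation apparatus

TASK

The wheel of the rotation apparatus is to come off for cleaning: take the hooked pick from the tool rest, catch its hook in the eye of the spring clip on the spindle and pull the clip sideways out of its groove. Keep your fingers off the clip until it is out; then put it in the small parts dish and put the pick back in its own slot of the rest the way it lay, hook down. Leave everything else where it stands.

Things in the scene. Friction and masses are not known exactly. Their poses are not given: they have to be found in the camera images.
- spindle (a point): Middle of the groove in the fixed upright steel spindle of the rotation apparatus, 90.5 mm above the bench. Groove 12 mm diameter, 7 mm high; above it the head, 18 mm diameter, top 100 mm above the bench; below it a washer 20 mm diameter, 3 mm thick, lying on the wheel. Fixed grey cast base, 205 x 150 mm, 26 mm high, from -83 to +123 mm in this point's x; its yaw is within 0.3 rad of the bench's.
- wheel_face (a point): Centre of the flat top face of the aluminium wheel, 84 mm above the bench, on the spindle's axis. The wheel is 150 mm in diameter, 14 mm thick at the rim and turns stiffly about the spindle.
- gate (a point): Top of the photogate, a fixed black fork round the wheel's rim on the side away from the robot, 40 mm long radially, 22 mm wide, 104 mm high.
- rod_top (a point): Top of the fixed upright steel rod that carries the photogate, 10 mm diameter, 181 mm above the bench.
- clip_ring (a point): Centre of the ring of the spring clip, half-way up its 5 mm thickness. The clip is a flat dark steel part, 35 mm long (x from -26 to +9 mm), 30 mm wide (y), z up, lying on the washer in the spindle's groove. Ring: two sprung arms, 24 mm over the outside, open to +x, that grip the spindle. Its -x, where the eye is, points towards the robot within 1.15 rad either side.
- clip_eye (a point): Centre of the clip's eye, a 9 x 9 mm through hole in a 17 mm wide frame, 17.5 mm from the ring's centre along -x; the wheel's face is 5.5 mm below this point. A steady pull of about 10 N on the eye along the clip's -x spreads the arms; after about 6 mm the clip snaps off by itself some 7 mm further; a pull of about 32 mm in all brings it off the washer, flat on the wheel.
- clip_bar (a point): Centre of the clip's rigid cross bar, 30 mm wide (y), from x = -13 to -6 mm, 5 mm thick: the stiff place to pinch the freed clip, across y.
- pick_center (a point): Middle of the hooked pick's handle, on its axis, 45 mm above the bench at the start. Black square handle 105 x 18 x 18 mm (x from -55 to +50 mm), then a 4 mm steel shank along x to x = 105 mm, where a 3 mm thick hook goes straight down (-z). About 60 g, balanced near here. It lies level in a slot of the rest. The three tools' handles are alike: only the pick has a hook.
- pick_tip (a point): Lower end of the pick's hook: 105 mm along x and 24 mm below pick_center (the pick's axes).
- rest: Fixed wooden tool rest; origin under its centre. Base 100 (x) x 176 (y) x 6 mm; two notched combs, 8 mm thick, 49 mm high, at x = -34 and +34 mm. Slots at y = -52, 0, +52 mm, 26 mm wide at the floor (36 mm above the bench) and 35 mm at the top. Each tool lies along x, its middle within 5 mm of the rest's centre line, shank to +x, with room to grip it between the combs.
- awl_center (a point): Middle of the handle of an awl lying in another slot; handle as the pick's, then a short straight point, total length 139 mm. Leave it.
- driver_center (a point): Middle of the handle of a flat screwdriver lying in another slot; handle as the pick's, then a straight 6 mm blade shank with a 9 mm flat tip, total length 162 mm. Leave it.
- dish_in (a point): Centre of the inner floor of the fixed small parts dish, an open grey tray on the bench, 4 mm above the bench. Inside 122 (x) x 97 (y) mm; walls 4 mm thick, 28 mm high over the bench.
- mass_large_center (a point): Centre of a steel hooked mass standing on the bench: 40 mm diameter, body 48 mm high, 70 mm with its hook. Leave it.
- mass_small_center (a point): Centre of a steel hooked mass standing on the bench: 32 mm diameter, body 38 mm high, 60 mm with its hook. Leave it.
- jar_center (a point): Centre of a clear plastic measuring cylinder: 48 mm diameter, foot 68 mm, 150 mm high. Leave it.
- balance_center (a point): Centre of a green spring balance lying flat: 150 (x) x 34 x 18 mm, with a ring and a hook that make it 205 mm long. Leave it.
- block_center (a point): Centre of a wooden block with two shallow wells: 75 (x) x 45 x 32 mm high. Leave it.
Mind the look-alikes: they are no part of the job. Leave any blue or purple look-alike of the part that bears pick_center alone.

How it is judged:
By the outcome, as a careful person would: the job done as asked, in the order asked, and still so for the second after the job is handed in, with the robot touching nothing.
It also fails if it takes over 59 s, if anything falls off the work surface, if the arm or the gripper's body presses on something with over 40 N, if the wrist force passes 120 N, or if a joint passes its speed limit or range.

ROBOT

A 7-joint arm with a two-finger parallel gripper is mounted at the origin on the work surface. World frame = base frame: x ahead of the robot, y to its left, z up, the work surface at z = 0. Lengths are in m, angles in rad, forces in N, time in s.
With the tool pointing down it reaches from about 0.35 to 0.9 m from the base axis. Payload 7.2 kg.
Tool frame: the origin (TCP) lies at the very end of the fingers, on their centre line; the grasp point (between the pads) lies 19 mm behind it; z points along the fingers, y is the direction in which the jaws open and shut (so a half turn about z gives the same grasp; the last joint's range is limited). The gripper opens to 85 mm and grips with 20 to 120 N. Pads are 22 mm wide; open, the fingers measure 114 mm over their backs; the gripper's body (76 mm by 85 mm) begins 54 mm behind the grasp point. The pads swing forward as they close: fully open they stand 13 mm farther back than shut.
Start: joints at [-1.169, 0.411, -0.013, 1.596, 0.006, 1.134, -0.082], TCP at [0.283, 0.557, 0.231] pointing down, gripper open.
Joint ranges: [-2.95, 2.95], [-0.29, 1.99], [-1.47, 1.44], [0.14, 2.54], [-1.03, 4.17], [0.13, 1.85], [-2.86, 2.86]. Speed limits (rad/s): [2.39, 2.39, 3.01, 3.01, 3.14, 3.14, 3.14].

INTERFACE

Orientations are given as a rotation vector (axis times angle).
In Python, from rig import manip gives the robot as it stands.
- The arm moves only by the tool servo_tool, never from a script. Its argument "motion" is one flat list of numbers, 5 for each row, row after row: the finger opening in mm, from 0 to 85.4, then the shift along the tool's x, y, z in mm, then the turn about the tool's z in rad. In form: [jaw, tx, ty, tz, spin, jaw, tx, ty, tz, spin, ...]. A call has exactly 5 rows; each row shifts and turns the commanded pose from where the row before left it, along the tool's axes as they then stand; what a row does not reach is not made up. A row lasts 1/8 s, in which the tool goes at most 62.5 mm and 10.7 degrees, less where a joint would pass 70% of its speed; a pose out of reach is approached as far as the arm can. A call with a gripper value outside its range is refused whole. The fingers move at their own pace and stop on an object; "newtons" is the grip in N (left out, the last holds). Time passes only in rows, so rows that do not move let the fingers close, or fill a call up. It gives the time, the measured TCP pose, the force and the opening at its end, in the units of the state.
- manip.read_state(): the state, without advancing time (a new reading comes with each control period).
- manip.read_camera(name): name is "side" or "top"; returns a dict with "pixels" (400x640x3 uint8, blue, green, red), "camera_matrix" (3x3 intrinsics, pixels), "k1" (the pictures are not rectified: a ray, as slopes to the right and down, at radius r is drawn at 1 + k1 r^2 times it, then the intrinsics apply), "rvec" (rotation vector, rad) and "tvec" (3), from world to camera coordinates, as OpenCV has them. Camera axes: x right, y down, z forward; pixel columns grow to the right and rows downward; lengths in m; the calibration is good to about 2 mm. A picture is of the moment at which its call begins. There is no depth.
- manip.hand_in(): hands the job in, once; it reports no verdict.
The state is a dict: "time_s": time; "joint_pos": joint angles; "qvel": joint speeds; "effort": joint torques, N m; "tool_pos": TCP position; "tool_rot": TCP orientation; "ft_force": force on the tool from outside, world axes, zero at the start; "torque": the same for the moment, N m; "gripper_width": finger opening in m.
Only numpy, scipy, OpenCV 4.12 (cv2) and the standard library are available. Lean on these libraries where they do the work, as an engineer would, in place of code of your own. Each camera call takes 0.05 s, during which the arm holds its last target.

## Working session

There is one attempt and no reset: what is moved stays moved. The work goes in short steps, Python scripts to look and compute and a tool call to move; the robot and the scene stay as the last step left them, time stands still between calls to the robot, and variables do not carry over. Pictures are saved under pics/ and viewed, and the job is handed in when it is done.

Besides the shell and the picture viewer there is one more tool, called in YAML: its name, and indented under it one key for each argument. servo_tool: Moves the arm, as the interface text tells. Its arguments: {"type":"object","properties":{"motion":{"type":"array","items":{"type":"number"}},"newtons":{"type":"number"}},"required":["motion"]}

```bash
ls; mkdir -p pics; cat > h.py <<'E'
import numpy as np, cv2, pickle
from rig import manip
def snap(n,tag):
    c=manip.read_camera(n); pickle.dump(c,open(f'pics/{tag}.pkl','wb')); cv2.imwrite(f'pics/{tag}.png',c['pixels']); return c
def load(tag): return pickle.load(open(f'pics/{tag}.pkl','rb'))
def ray(c,u,v):
    K=np.array(c['camera_matrix']);k=c['k1']
    D=np.array([k,0,0,0,0.])
    p=cv2.undistortPoints(np.array([[[u,v]]],float),K,D)[0,0]
    R=cv2.Rodrigues(np.array(c['rvec'],float))[0];t=np.array(c['tvec'],float).ravel()
    return -R.T@t, R.T@np.array([p[0],p[1],1.])
def atz(c,u,v,z):
    o,d=ray(c,u,v); return o+d*(z-o[2])/d[2]
def tri(c1,p1,c2,p2):
    o1,d1=ray(c1,*p1);o2,d2=ray(c2,*p2)
    s=np.linalg.lstsq(np.c_[d1,-d2],o2-o1,rcond=None)[0]
    a=o1+d1*s[0];b=o2+d2*s[1]; return (a+b)/2,np.linalg.norm(a-b)
def proj(c,P):
    return cv2.projectPoints(np.array(P,float).reshape(-1,1,3),np.array(c['rvec'],float),np.array(c['tvec'],float),np.array(c['camera_matrix']),np.array([c['k1'],0,0,0,0.]))[0][:,0]
def crop(tag,x0,y0,x1,y1,s,name=None):
    im=cv2.imread(f'pics/{tag}.png')[y0:y1,x0:x1]
    im=cv2.resize(im,None,fx=s,fy=s,interpolation=cv2.INTER_CUBIC)
    cv2.imwrite(f'pics/{name or tag+"_c"}.png',im)
E
python3 - <<'E'
from h import *
np.set_printoptions(precision=4,suppress=True)
for n in('side','top'):
    c=snap(n,n+'0'); print(n,c['k1'],c['camera_matrix'],ray(c,320,200))
print(manip.read_state())
E
```

```text
pics
side -0.03242975659787769 [[372.7005   0.     321.7671]
 [  0.     372.7005 200.1213]
 [  0.       0.       1.    ]] (array([0.3409, 0.9943, 0.7308]), array([ 0.2028, -0.8175, -0.539 ]))
top -0.02071603237536581 [[491.1545   0.     326.3245]
 [  0.     491.1545 203.2814]
 [  0.       0.       1.    ]] (array([0.4341, 0.09  , 1.442 ]), array([ 0.0863, -0.008 , -0.9963]))
{'time_s': 0.1, 'joint_pos': array([-1.1692,  0.4119, -0.0127,  1.597 ,  0.0056,  1.1343, -0.0822]), 'qvel': array([ 0.0019, -0.0009,  0.0008, -0.0007, -0.0011,  0.0003,  0.0008]), 'effort': array([  0.002 , -60.1828,   0.6838, -30.0086,   0.014 ,   0.0065,
         0.    ]), 'tool_pos': array([0.2828, 0.5569, 0.2305]), 'tool_rot': array([-0.7311, -3.0551,  0.0023]), 'ft_force': array([ 0.0567,  0.0084, -0.2437]), 'torque': array([-0.0155, -0.0083,  0.0244]), 'gripper_width': 0.08567679972460007}
```

View pics/side0.png

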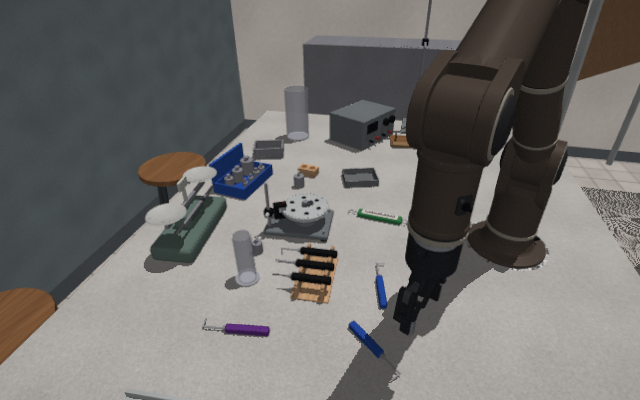

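View pics/top0.png

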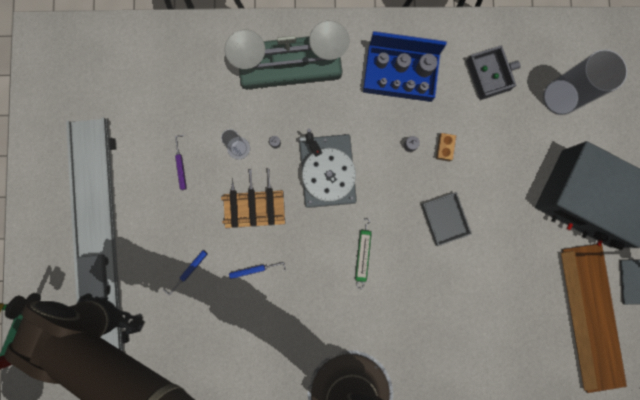

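```bash
python3 - <<'E'
from h import *
crop('top0',215,160,295,235,10,'t_rest')
crop('top0',290,120,365,215,6,'t_wheel')
crop('side0',260,235,350,305,8,'s_rest')
crop('side0',255,175,345,245,8,'s_wheel')
E
```

```text
(no output)
```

View pics/t_rest.png

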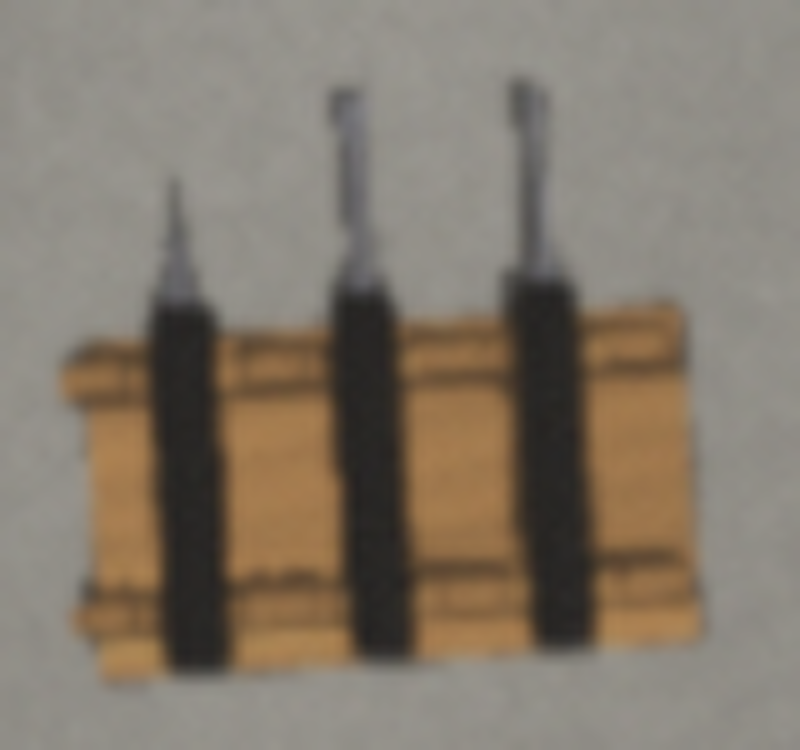

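View pics/t_wheel.png

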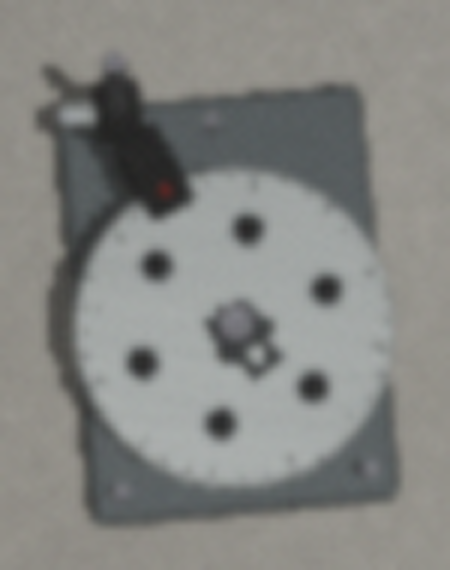

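View pics/s_rest.png

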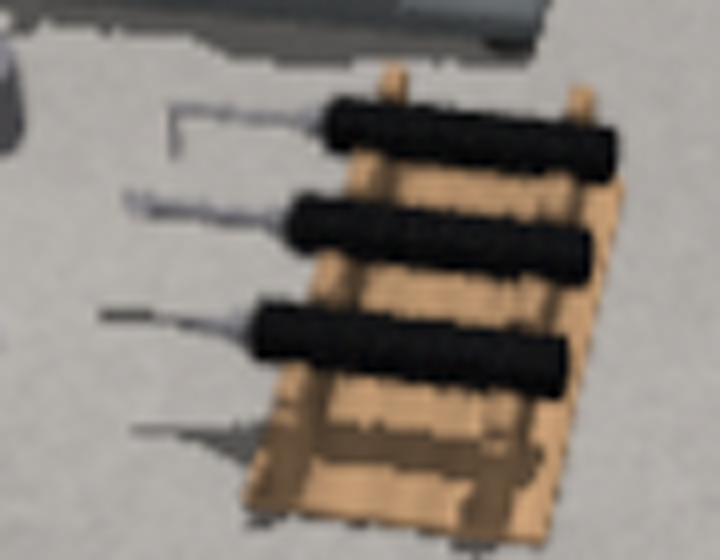

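View pics/s_wheel.png

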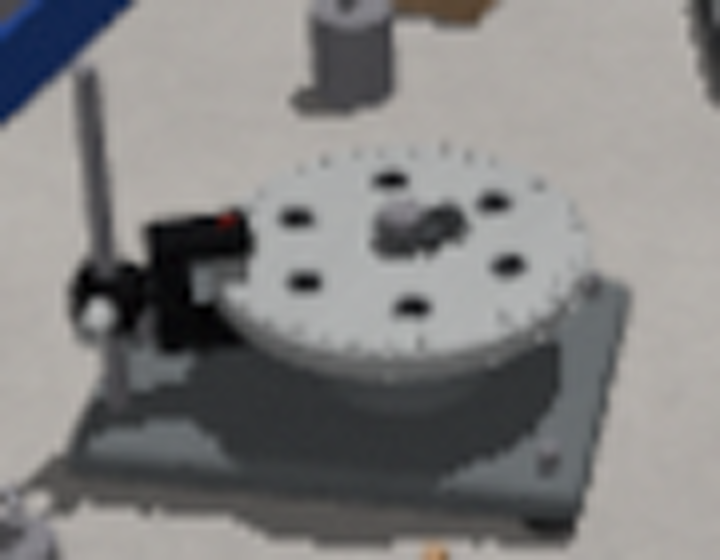

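```bash
python3 - <<'E'
from h import *
np.set_printoptions(precision=4,suppress=True)
T=load('top0');S=load('side0')
t=lambda x,y,z,s=10,o=(215,160):atz(T,o[0]+(x+.5)/s-.5,o[1]+(y+.5)/s-.5,z)
f=t(545,275,.054);b=t(564,645,.054);print('handle',f,b,(f+b)/2,np.linalg.norm(f-b),np.arctan2(*(f-b)[1::-1]))
print('shank end',t(530,80,.045))
print('awl',t(185,305,.054),t(200,670,.054)); print('drv',t(365,290,.054),t(385,655,.054))
w=lambda x,y,z:t(x,y,z,6,(290,120))
sp=w(237,322,.1);ey=w(257,357,.0895);print('sp',sp,'wheel',[w(*p,.084) for p in((75,325),(392,325),(237,165),(232,487))],'eye',ey,ey-sp,np.linalg.norm((ey-sp)[:2]),np.arctan2(*(sp-ey)[1::-1]))
s=lambda x,y,o=(260,235):(o[0]+(x+.5)/8-.5,o[1]+(y+.5)/8-.5)
q=lambda x,y,o=(215,160),k=10:(o[0]+(x+.5)/k-.5,o[1]+(y+.5)/k-.5)
print('shank end tri',tri(S,s(175,107),T,q(530,85)), 'tip tri',tri(S,s(177,155),T,q(530,90)))
print('head',tri(S,s(400,212,(255,175)),T,q(237,322,(290,120),6)))
print('eye',tri(S,s(443,220,(255,175)),T,q(257,357,(290,120),6)))
for p in((421,209),(454,193),(469,231),(437,246)):print('dish',atz(T,*p,.028))
E
```

```text
handle [0.5937 0.2226 0.054 ] [0.4886 0.2183 0.054 ] [0.5412 0.2205 0.054 ] 0.1051557936115105 0.040912551968768716
shank end [0.651  0.2272 0.045 ]
awl [0.5869 0.3246 0.054 ] [0.4835 0.3208 0.054 ]
drv [0.5903 0.2736 0.054 ] [0.4867 0.2687 0.054 ]
sp [0.6238 0.0528 0.1   ] wheel [array([0.6259, 0.1276, 0.084 ]), array([ 0.6235, -0.0198,  0.084 ]), array([0.7   , 0.0509, 0.084 ]), array([0.5492, 0.0561, 0.084 ])] eye [0.6088 0.0435 0.0895] [-0.015  -0.0092 -0.0105] 0.017594866572150883 0.551581661525253
shank end tri (array([0.6477, 0.2267, 0.0472]), np.float64(0.0031538848747347625)) tip tri (array([0.6486, 0.2285, 0.0263]), np.float64(0.004770504126239938))
head (array([0.6241, 0.0528, 0.0993]), np.float64(0.00041867385347224226))
eye (array([0.609 , 0.0437, 0.0919]), np.float64(0.0009930603460308943))
dish [ 0.5252 -0.2137  0.028 ]
dish [ 0.5701 -0.312   0.028 ]
dish [ 0.4588 -0.3514  0.028 ]
dish [ 0.4174 -0.2564  0.028 ]
```

```bash
cat >> h.py <<'E'
from scipy.spatial.transform import Rotation as Ro
def plan(tgt,yawx,n,jaw,pi=None):
    """yawx: desired world yaw of tool x axis (mod pi, nearest)"""
    s=manip.read_state(); R=Ro.from_rotvec(s['tool_rot']).as_matrix(); p=s['tool_pos']
    cur=np.arctan2(R[1,0],R[0,0]); d=yawx-cur
    d=(d+np.pi/2)%np.pi-np.pi/2
    if pi is not None: d+=pi
    sp=-d/n; delta=(np.array(tgt)-p)/n
    print('t',round(s['time_s'],2),'pos',p.round(4),'yawx',round(cur,4),'tilt',R[:,2].round(4),'F',s['ft_force'].round(1),'w',round(s['gripper_width'],4),'j',s['joint_pos'].round(2),'dyaw',round(d,3))
    rows=[]
    for i in range(n):
        rows.append([jaw]+list((R.T@delta*1000).round(1))+[round(sp,4)])
        R=R@Ro.from_rotvec([0,0,sp]).as_matrix()
    for i in range(0,n,5): print(', '.join(', '.join(f'{v:g}' for v in r) for r in rows[i:i+5]))
E
python3 - <<'E'
from h import *
plan([.5437,.2206,.150],.042,10,42)
E
```

```text
t 0.1 pos [0.2828 0.5569 0.2305] yawx 2.6718 tilt [-6.0e-04 -1.4e-03 -1.0e+00] F [ 0.1  0.  -0.2] w 0.0857 j [-1.17  0.41 -0.01  1.6   0.01  1.13 -0.08] dyaw 0.512
42, -38.5, -18.2, 8.1, -0.0512, 42, -37.5, -20.1, 8.1, -0.0512, 42, -36.4, -22, 8.1, -0.0512, 42, -35.3, -23.8, 8.1, -0.0512, 42, -34, -25.6, 8.1, -0.0512
42, -32.6, -27.3, 8.1, -0.0512, 42, -31.2, -28.9, 8.1, -0.0512, 42, -29.7, -30.5, 8.1, -0.0512, 42, -28.1, -32, 8.1, -0.0512, 42, -26.4, -33.4, 8.1, -0.0512
```

servo_tool:
  motion: [42, -38.5, -18, 8, -0.051, 42, -37.5, -20, 8, -0.051, 42, -36.5, -22, 8, -0.051, 42, -35.5, -24, 8, -0.051, 42, -34, -25.5, 8, -0.051]
  newtons: 60

```text
time_s: 0.72
tool_pos: [0.4144, 0.3879, 0.1908]
tool_rot: [-0.334, -3.123, 0.001]
ft_force: [-0.1, -0.3, 0.2]
gripper_width: 0.0421
```

servo_tool:
  motion: [42, -32.5, -27.5, 8, -0.051, 42, -31, -29, 8, -0.051, 42, -29.5, -30.5, 8, -0.051, 42, -28, -32, 8, -0.051, 42, -26.5, -33.5, 8, -0.051]

```text
time_s: 1.35
tool_pos: [0.544, 0.2195, 0.1507]
tool_rot: [0.066, -3.14, 0.0]
ft_force: [-0.2, 0.2, 0.3]
gripper_width: 0.0415
```

```bash
python3 - <<'E'
from h import *
plan([.5437,.2206,.026],.042,5,42)
c=snap('top','top1');crop('top1',205,140,305,245,7,'t1c')
E
```

```text
t 1.35 pos [0.544  0.2195 0.1507] yawx -3.0995 tilt [-5.e-04 -2.e-04 -1.e+00] F [-0.2  0.2  0.3] w 0.0415 j [-0.48  0.43  0.02  1.78 -0.01  0.94  1.15] dyaw -0.0
42, 0, 0.2, 24.9, 0, 42, 0, 0.2, 24.9, 0, 42, 0, 0.2, 24.9, 0, 42, 0, 0.2, 24.9, 0, 42, 0, 0.2, 24.9, 0
```

View pics/t1c.png

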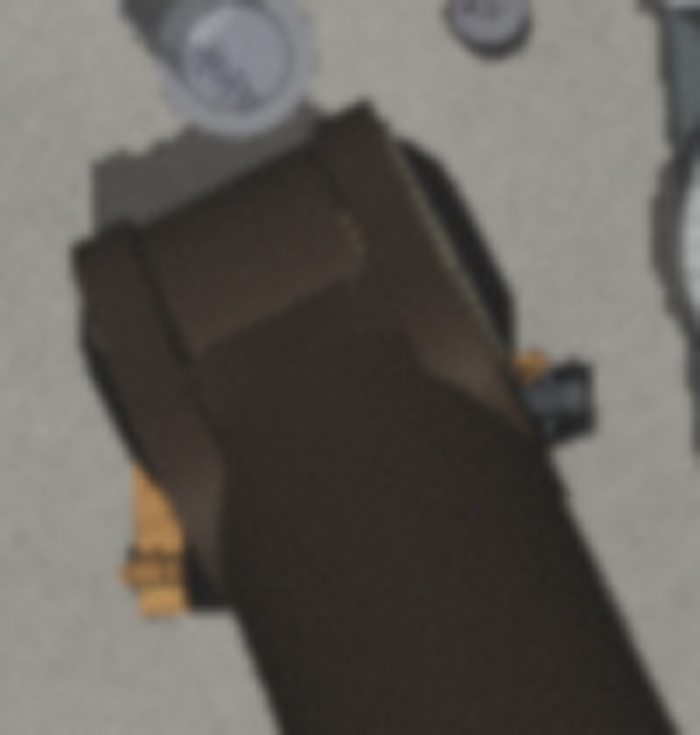

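servo_tool:
  motion: [42, 0, 0, 25, 0, 42, 0, 0.5, 25, 0, 42, 0, 0.5, 25, 0, 42, 0, 0, 25, 0, 42, 0, 0, 24, 0]

```text
time_s: 2.02
tool_pos: [0.543, 0.2217, 0.0261]
tool_rot: [0.063, -3.14, 0.0]
ft_force: [1.1, -0.0, 0.2]
gripper_width: 0.0419
```

```bash
python3 - <<'E'
from h import *
plan([.5437,.2206,.026],.042,5,42)
c=snap('side','side1');crop('side1',250,215,350,305,7,'s1c')
E
```

```text
t 2.02 pos [0.543  0.2217 0.0261] yawx -3.1015 tilt [-7.e-04 -3.e-04 -1.e+00] F [ 1.1 -0.   0.2] w 0.0419 j [-0.48  0.59  0.01  1.86 -0.01  0.69  1.15] dyaw 0.002
42, -0.1, -0.2, 0, -0.0004, 42, -0.1, -0.2, 0, -0.0004, 42, -0.1, -0.2, 0, -0.0004, 42, -0.1, -0.2, 0, -0.0004, 42, -0.1, -0.2, 0, -0.0004
```

View pics/s1c.png

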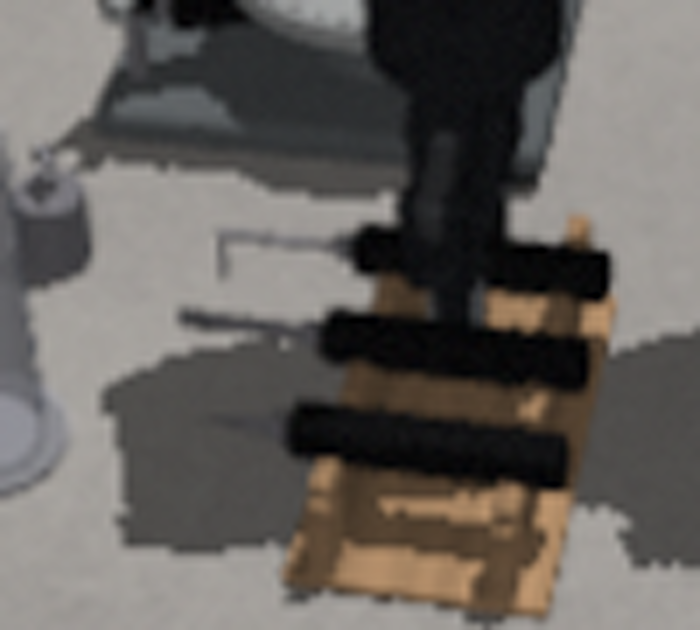

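The gripper straddles the hooked pick (hook at side px ~ (282,249–254)), between combs, clear of the driver. Shut the jaws.

servo_tool:
  motion: [10, 0, -0.5, 0, 0, 10, 0, -0.5, 0, 0, 10, 0, 0, 0, 0, 10, 0, 0, 0, 0, 10, 0, 0, 0, 0]
  newtons: 90

```text
time_s: 2.7
tool_pos: [0.5438, 0.2208, 0.0278]
tool_rot: [-0.063, 3.14, 0.001]
ft_force: [0.1, 0.6, 2.7]
gripper_width: 0.0164
```

servo_tool:
  motion: [10, 0, 0, -1, 0, 10, 0, 0, -4, 0, 10, 0, 0, -15, 0, 10, 0, 0, -30, 0, 10, 0, 0, -30, 0]

```text
time_s: 3.32
tool_pos: [0.5436, 0.2207, 0.109]
tool_rot: [-0.063, 3.141, 0.0]
ft_force: [0.8, 0.8, -0.7]
gripper_width: 0.0165
```

```bash
python3 - <<'E'
from h import *
plan([.5,-.02,.135],.55,10,10)
c=snap('side','side2');crop('side2',230,185,350,290,6,'s2c')
E
```

```text
t 3.33 pos [0.5436 0.2207 0.109 ] yawx -3.1014 tilt [ 3.e-04  2.e-04 -1.e+00] F [ 0.8  0.8 -0.7] w 0.0165 j [-0.48  0.48  0.01  1.82 -0.01  0.85  1.15] dyaw 0.51
10, 5.3, -23.9, -2.6, -0.051, 10, 6.5, -23.6, -2.6, -0.051, 10, 7.7, -23.2, -2.6, -0.051, 10, 8.9, -22.8, -2.6, -0.051, 10, 10, -22.3, -2.6, -0.051
10, 11.2, -21.8, -2.6, -0.051, 10, 12.3, -21.2, -2.6, -0.051, 10, 13.3, -20.5, -2.6, -0.051, 10, 14.4, -19.8, -2.6, -0.051, 10, 15.3, -19.1, -2.6, -0.051
```

View pics/s2c.png

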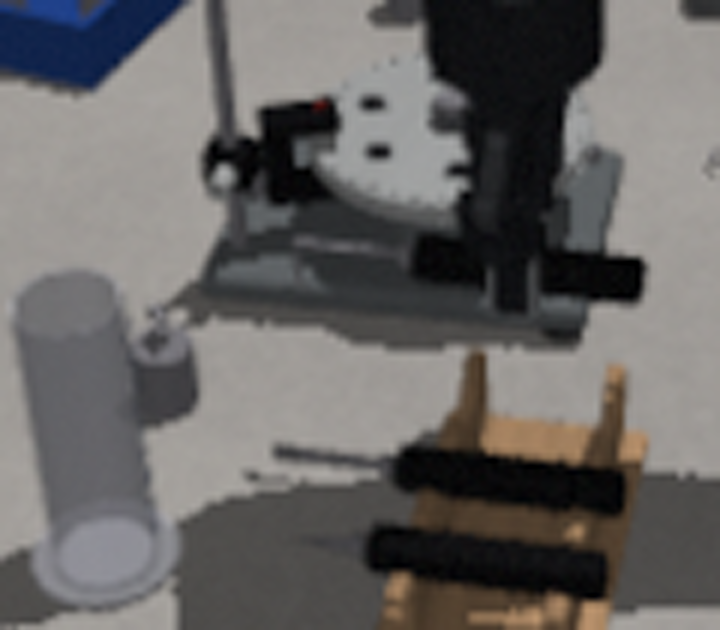

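```bash
python3 - <<'E'
from h import *
plan([.515,-.0142,.135],.5516,10,10)
E
```

```text
t 3.38 pos [0.5457 0.2216 0.1132] yawx -3.1017 tilt [ 0.0056  0.0028 -1.    ] F [ 1.2 -0.2  1.8] w 0.0168 j [-0.48  0.47  0.01  1.81 -0.01  0.85  1.15] dyaw 0.512
10, 4, -23.4, -2.3, -0.0512, 10, 5.2, -23.2, -2.3, -0.0512, 10, 6.4, -22.9, -2.3, -0.0512, 10, 7.5, -22.5, -2.3, -0.0512, 10, 8.7, -22.1, -2.3, -0.0512
10, 9.8, -21.7, -2.3, -0.0512, 10, 10.9, -21.1, -2.3, -0.0512, 10, 12, -20.5, -2.3, -0.0512, 10, 13, -19.9, -2.3, -0.0512, 10, 14, -19.2, -2.3, -0.0512
```

servo_tool:
  motion: [10, 4, -23.5, -2.5, -0.051, 10, 5, -23, -2.5, -0.051, 10, 6.5, -23, -2.5, -0.051, 10, 7.5, -22.5, -2.5, -0.051, 10, 8.5, -22, -2.5, -0.051]

```text
time_s: 4.0
tool_pos: [0.5286, 0.1023, 0.1208]
tool_rot: [-0.464, 3.106, 0.0]
ft_force: [0.4, -0.2, -0.5]
gripper_width: 0.0162
```

servo_tool:
  motion: [10, 10, -21.5, -2.5, -0.051, 10, 11, -21, -2.5, -0.051, 10, 12, -20.5, -2.5, -0.051, 10, 13, -20, -2.5, -0.051, 10, 14, -19, -2.5, -0.053]

```text
time_s: 4.62
tool_pos: [0.5126, -0.0153, 0.1333]
tool_rot: [-0.858, 3.021, -0.001]
ft_force: [0.5, -0.6, -0.7]
gripper_width: 0.0166
```

servo_tool:
  motion: [10, 0, 0, 0, 0, 10, 0, 0, 0, 0, 10, 0, 0, 0, 0, 10, 0, 0, 0, 0, 10, 0, 0, 0, 0]

```text
time_s: 5.25
tool_pos: [0.5125, -0.014, 0.1322]
tool_rot: [0.857, -3.022, -0.0]
ft_force: [-0.7, 0.2, -1.3]
gripper_width: 0.0162
```

```bash
python3 - <<'E'
from h import *
plan([.5197,-.0114,.120],.5516,5,10)
snap('side','side3');snap('top','top3');crop('side3',255,165,375,255,6,'s3c');crop('top3',290,130,390,230,6,'t3c')
E
```

```text
t 5.25 pos [ 0.5125 -0.014   0.1322] yawx -2.5887 tilt [-2.e-04  1.e-04 -1.e+00] F [-0.7  0.2 -1.3] w 0.0162 j [-0.02  0.34 -0.05  1.97  0.02  0.83  2.03] dyaw -0.001
10, -1.5, -0.3, 2.4, 0.0002, 10, -1.5, -0.3, 2.4, 0.0002, 10, -1.5, -0.3, 2.4, 0.0002, 10, -1.5, -0.3, 2.4, 0.0002, 10, -1.5, -0.3, 2.4, 0.0002
```

View pics/s3c.png

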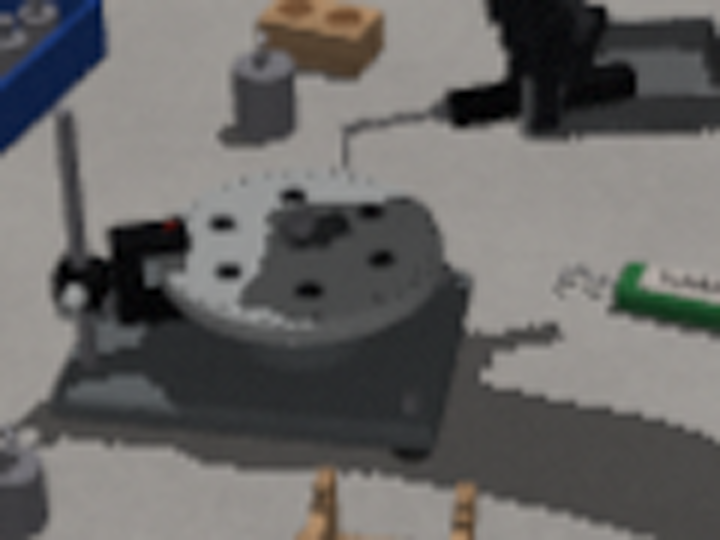

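View pics/t3c.png

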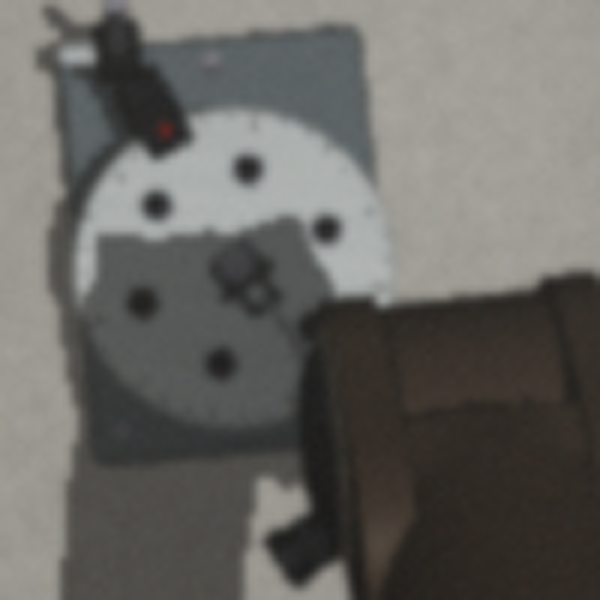

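```bash
python3 - <<'E'
from h import *
np.set_printoptions(precision=4,suppress=True)
S=load('side3');T=load('top3')
p=np.array([.5125,-.014,.1322]);d=np.array([np.cos(.5516),np.sin(.5516),0])
tip=p+.105*d+[0,0,-.0068]; top=tip+[0,0,.024]
for q in(tip,top,p+[0,0,.0172]+.05*d): print(((proj(S,q)-[255,165]+.5)*6-.5),((proj(T,q)-[290,130]+.5)*6-.5))
crop('top3',322,168,347,193,30,'t3d');crop('side3',300,175,345,215,16,'s3d')
E
```

```text
[[346.0065 169.5566]] [[265.4172 301.8957]]
[[344.9648 129.6146]] [[267.2919 294.992 ]]
[[446.3489 111.9649]] [[334.7865 399.351 ]]
```

View pics/t3d.png

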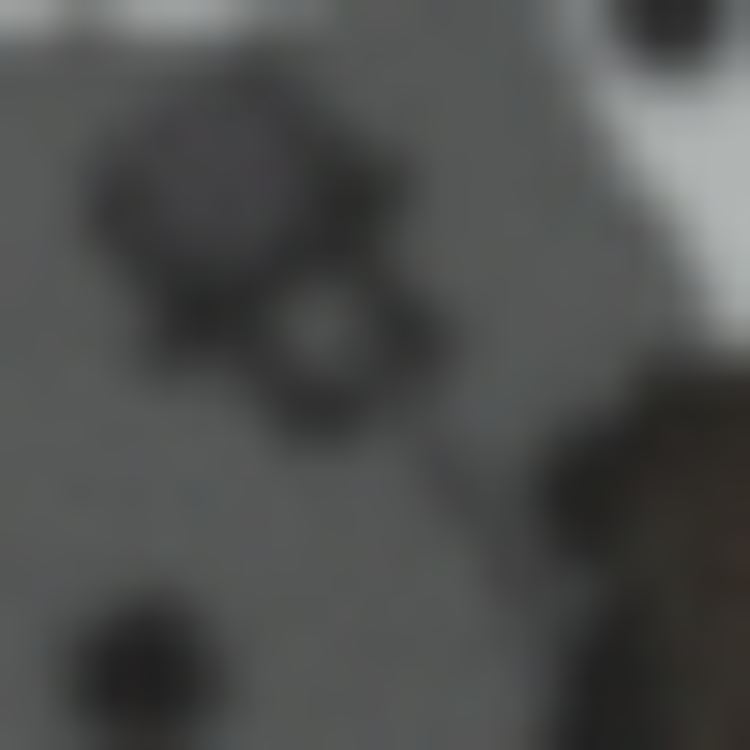

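View pics/s3d.png

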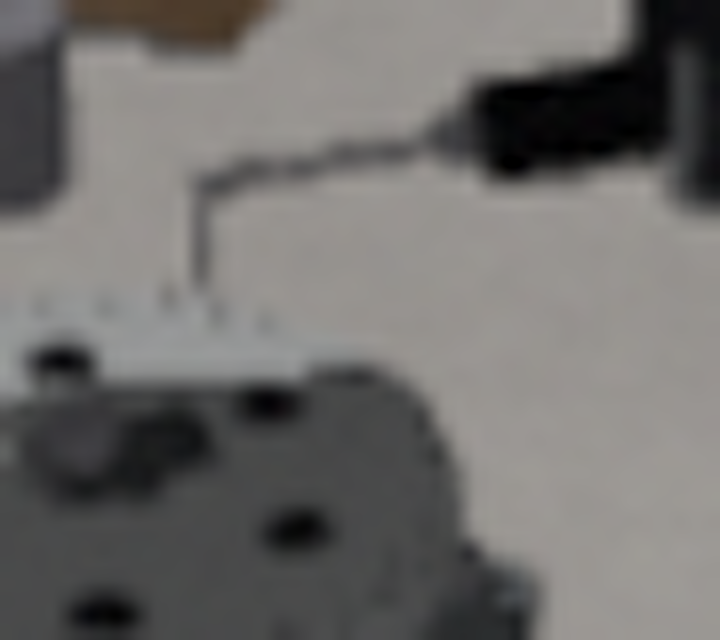

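servo_tool:
  motion: [10, -2.5, -0.5, 5, 0, 10, -2.5, -0.5, 6, 0, 10, -2.5, -0.5, 6, 0, 10, 0, 0, 6, 0, 10, 0, 0, 4, 0]

```text
time_s: 5.98
tool_pos: [0.5194, -0.0118, 0.1047]
tool_rot: [0.856, -3.022, -0.0]
ft_force: [0.5, -0.3, -0.1]
gripper_width: 0.0165
```

```bash
python3 - <<'E'
from h import *
plan([.5197,-.0114,.0928],.5516,5,10)
snap('side','side4');snap('top','top4');crop('top4',322,168,347,193,24,'t4d');crop('side4',285,175,330,215,16,'s4d')
S=load('side4');T=load('top4');s=manip.read_state();p=s['tool_pos'];d=np.array([np.cos(.5516),np.sin(.5516),0])
tip=p+.105*d+[0,0,-.0068]; print(tip.round(4));E=[.6091,.0436,.0895]
for q in(tip,E): print(((proj(S,q)-[285,175]+.5)*16-.5),((proj(T,q)-[322,168]+.5)*24-.5))
E
```

```text
t 5.97 pos [ 0.5194 -0.0118  0.1047] yawx -2.5893 tilt [-7.e-04 -0.e+00 -1.e+00] F [ 0.5 -0.3 -0.1] w 0.0165 j [-0.03  0.39 -0.05  1.98  0.03  0.78  2.03] dyaw -0.001
10, -0.1, 0, 2.4, 0.0001, 10, -0.1, 0, 2.4, 0.0001, 10, -0.1, 0, 2.4, 0.0001, 10, -0.1, 0, 2.4, 0.0001, 10, -0.1, 0, 2.4, 0.0001
[0.6087 0.0432 0.0979]
[[410.5832864 413.7780173]] [[267.06225047 269.32956664]]
[[409.11947446 450.58424173]] [[260.92299533 275.34529029]]
```

View pics/t4d.png

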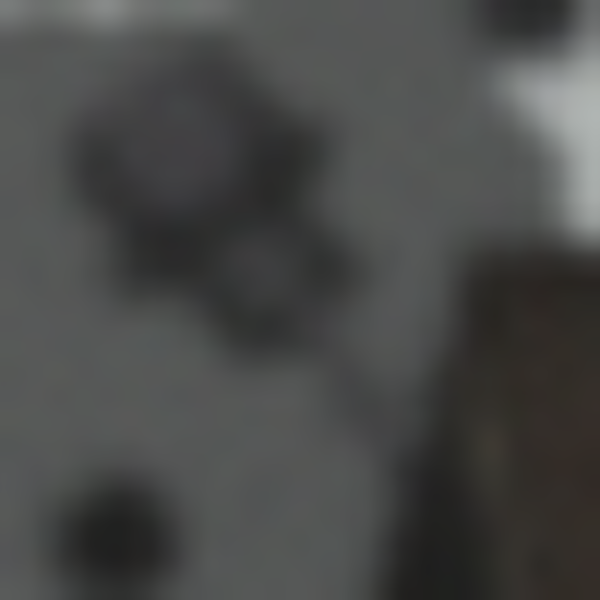

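View pics/s4d.png

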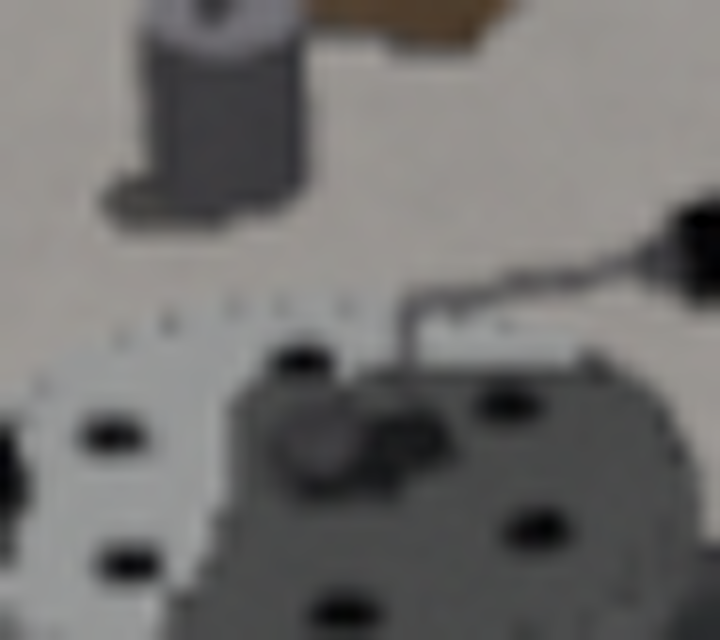

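servo_tool:
  motion: [10, -0.5, 0, 3, 0, 10, 0, 0, 3, 0, 10, 0, 0, 3, 0, 10, 0, 0, 2, 0, 10, 0, 0, 1, 0]

```text
time_s: 6.7
tool_pos: [0.52, -0.0116, 0.0931]
tool_rot: [0.856, -3.022, -0.0]
ft_force: [-0.4, -0.7, -0.6]
gripper_width: 0.0168
```

```bash
python3 - <<'E'
from h import *
plan([.5197,-.0114,.0928],.5516,5,10)
snap('side','side5');crop('side5',285,175,330,215,16,'s5d')
E
```

```text
t 6.7 pos [ 0.52   -0.0116  0.0931] yawx -2.5894 tilt [-2.e-04  0.e+00 -1.e+00] F [-0.4 -0.7 -0.6] w 0.0168 j [-0.03  0.4  -0.05  1.99  0.03  0.75  2.02] dyaw -0.001
10, 0, 0.1, 0.1, 0.0001, 10, 0, 0.1, 0.1, 0.0001, 10, 0, 0.1, 0.1, 0.0001, 10, 0, 0.1, 0.1, 0.0001, 10, 0, 0.1, 0.1, 0.0001
```

View pics/s5d.png

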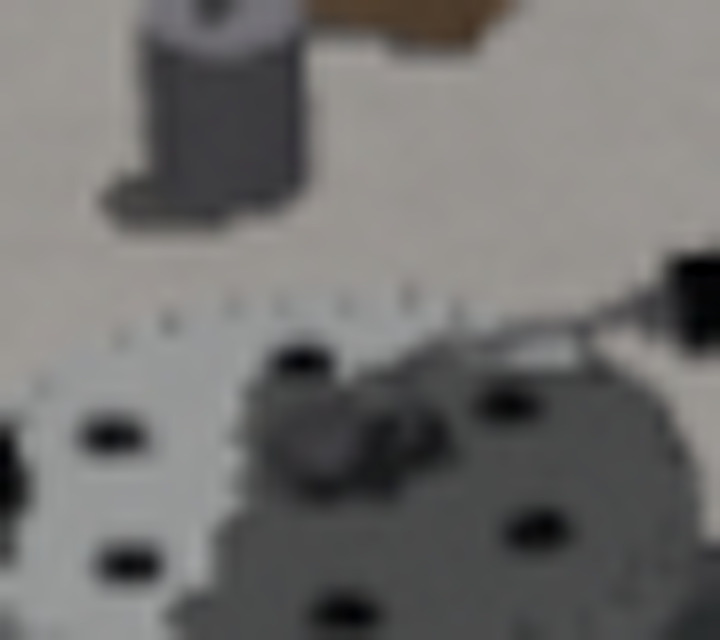

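servo_tool:
  motion: [10, 1, 0, 1, 0, 10, 1, 0, 0, 0, 10, 1, 0, 0, 0, 10, 1, 0, 0, 0, 10, 1, 0, 0, 0]
  newtons: 110

```text
time_s: 7.38
tool_pos: [0.5167, -0.0138, 0.0926]
tool_rot: [-0.856, 3.021, 0.0]
ft_force: [3.4, 2.0, -1.1]
gripper_width: 0.016
```

servo_tool:
  motion: [10, 1, 0, 0, 0, 10, 1, 0, 0, 0, 10, 1, 0, 0, 0, 10, 1, 0, 0, 0, 10, 1, 0, 0, 0]

```text
time_s: 8.0
tool_pos: [0.5132, -0.0161, 0.0929]
tool_rot: [-0.856, 3.019, -0.0]
ft_force: [4.9, 1.7, -1.7]
gripper_width: 0.0158
```

servo_tool:
  motion: [10, 1, 0, 0, 0, 10, 1, 0, 0, 0, 10, 1, 0, 0, 0, 10, 1, 0, 0, 0, 10, 1, 0, 0, 0]

```text
time_s: 8.62
tool_pos: [0.5072, -0.0195, 0.0922]
tool_rot: [0.856, -3.022, -0.0]
ft_force: [-0.3, -0.3, -0.5]
gripper_width: 0.0159
```

```bash
python3 - <<'E'
from h import *
plan([.5197,-.0114,.0928],.5516,5,10)
snap('side','side6');crop('side6',285,175,330,215,16,'s6d')
snap('top','top6');crop('top6',315,160,345,190,20,'t6d')
E
```

```text
t 8.62 pos [ 0.5072 -0.0195  0.0922] yawx -2.5894 tilt [-2.e-04 -1.e-04 -1.e+00] F [-0.3 -0.3 -0.5] w 0.0159 j [-0.01  0.39 -0.05  2.02  0.03  0.74  2.04] dyaw -0.001
10, -3, 0.1, -0.1, 0.0001, 10, -3, 0.1, -0.1, 0.0001, 10, -3, 0.1, -0.1, 0.0001, 10, -3, 0.1, -0.1, 0.0001, 10, -3, 0.1, -0.1, 0.0001
```

View pics/s6d.png

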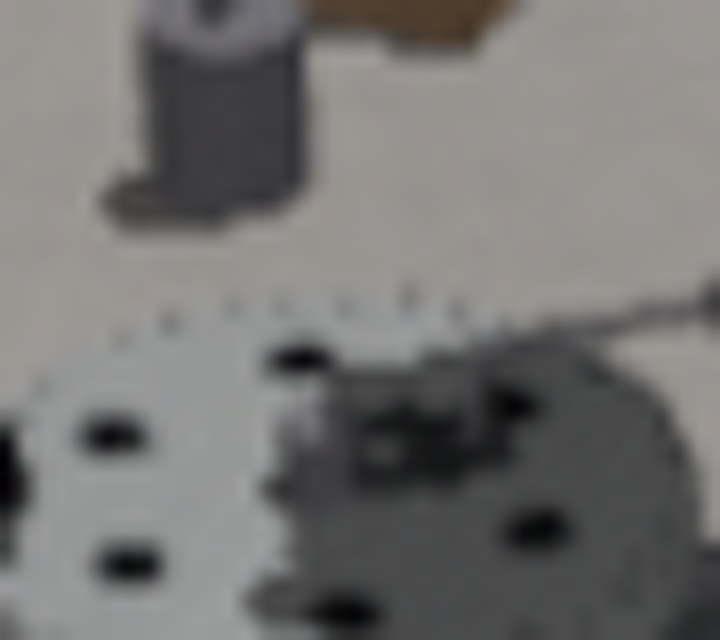

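View pics/t6d.png

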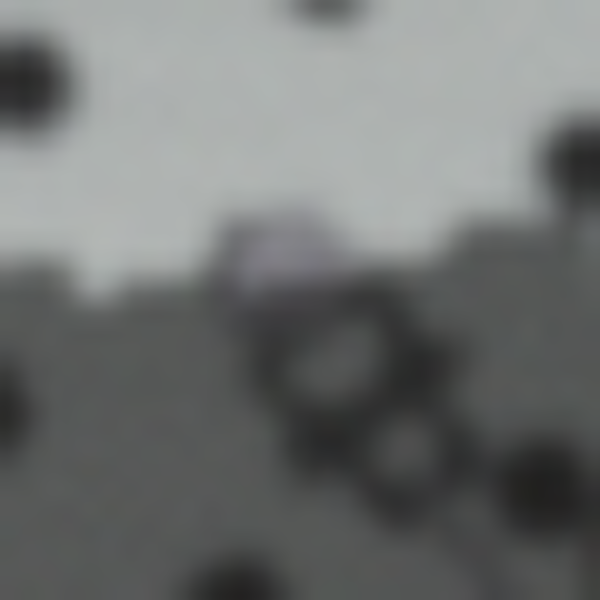

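servo_tool:
  motion: [10, 2, 0, 0, 0, 10, 2, 0, 0, 0, 10, 2, 0, 0, 0, 10, 2, 0, 0, 0, 10, 2, 0, 0, 0]

```text
time_s: 9.35
tool_pos: [0.4987, -0.0247, 0.0923]
tool_rot: [-0.856, 3.023, 0.0]
ft_force: [0.4, -0.4, -1.4]
gripper_width: 0.0162
```

servo_tool:
  motion: [10, 2, 0, 0, 0, 10, 2, 0, 0, 0, 10, 2, 0, 0, 0, 10, 2, 0, 0, 0, 10, 2, 0, 0, 0]

```text
time_s: 9.98
tool_pos: [0.4902, -0.03, 0.0923]
tool_rot: [-0.856, 3.023, 0.0]
ft_force: [0.2, 1.5, -1.5]
gripper_width: 0.016
```

servo_tool:
  motion: [10, 2, 0, 0, 0, 10, 0, 0, 0, 0, 10, 0, 0, 0, 0, 10, 0, 0, 0, 0, 10, 0, 0, 0, 0]

```text
time_s: 10.6
tool_pos: [0.4886, -0.0309, 0.0923]
tool_rot: [0.857, -3.022, -0.0]
ft_force: [-0.2, 0.1, -0.7]
gripper_width: 0.0161
```

```bash
python3 - <<'E'
from h import *
plan([.5197,-.0114,.0928],.5516,5,10)
snap('side','side7');crop('side7',285,175,330,215,16,'s7d')
snap('top','top7');crop('top7',315,160,345,190,20,'t7d')
E
```

```text
t 10.6 pos [ 0.4886 -0.0309  0.0923] yawx -2.5892 tilt [-1.e-04  0.e+00 -1.e+00] F [-0.2  0.1 -0.7] w 0.0161 j [ 0.01  0.36 -0.05  2.06  0.03  0.72  2.06] dyaw -0.001
10, -7.3, 0.1, -0.1, 0.0002, 10, -7.3, 0.1, -0.1, 0.0002, 10, -7.3, 0.1, -0.1, 0.0002, 10, -7.3, 0.1, -0.1, 0.0002, 10, -7.3, 0.1, -0.1, 0.0002
```

View pics/s7d.png

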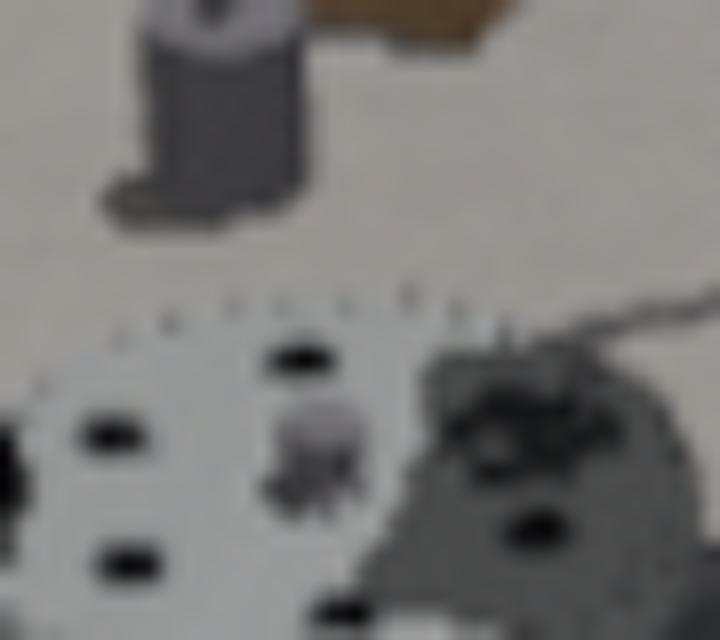

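View pics/t7d.png

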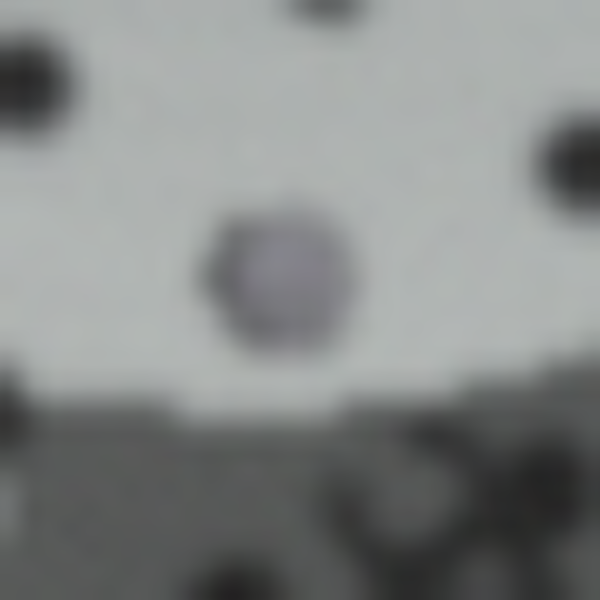

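servo_tool:
  motion: [10, -1.5, 0, -1, 0, 10, -1, 0, -4, 0, 10, 0, 0, -8, 0, 10, 0, 0, -14, 0, 10, 0, 0, -16, 0]

```text
time_s: 11.32
tool_pos: [0.4908, -0.0297, 0.1366]
tool_rot: [-0.856, 3.022, -0.0]
ft_force: [0.4, -0.1, -0.7]
gripper_width: 0.0162
```

```bash
python3 - <<'E'
from h import *
plan([.5437,.2206,.110],.041,10,10)
snap('side','side8');crop('side8',265,165,365,240,8,'s8d')
snap('top','top8');crop('top8',310,155,360,205,14,'t8d')
E
```

```text
t 11.32 pos [ 0.4908 -0.0297  0.1366] yawx -2.5894 tilt [ 4.e-04  0.e+00 -1.e+00] F [ 0.4 -0.1 -0.7] w 0.0162 j [ 0.01  0.3  -0.05  2.02  0.02  0.83  2.06] dyaw -0.511
10, -17.6, 18.5, 2.7, 0.0511, 10, -16.7, 19.4, 2.7, 0.0511, 10, -15.6, 20.2, 2.7, 0.0511, 10, -14.6, 21, 2.7, 0.0511, 10, -13.5, 21.7, 2.7, 0.0511
10, -12.4, 22.4, 2.7, 0.0511, 10, -11.2, 23, 2.7, 0.0511, 10, -10, 23.5, 2.7, 0.0511, 10, -8.8, 24, 2.7, 0.0511, 10, -7.6, 24.4, 2.7, 0.0511
```

View pics/s8d.png

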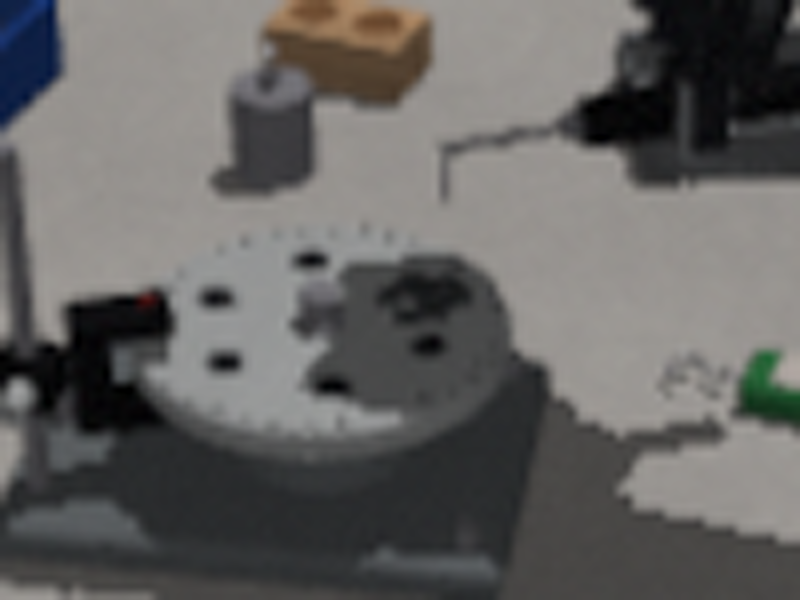

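View pics/t8d.png

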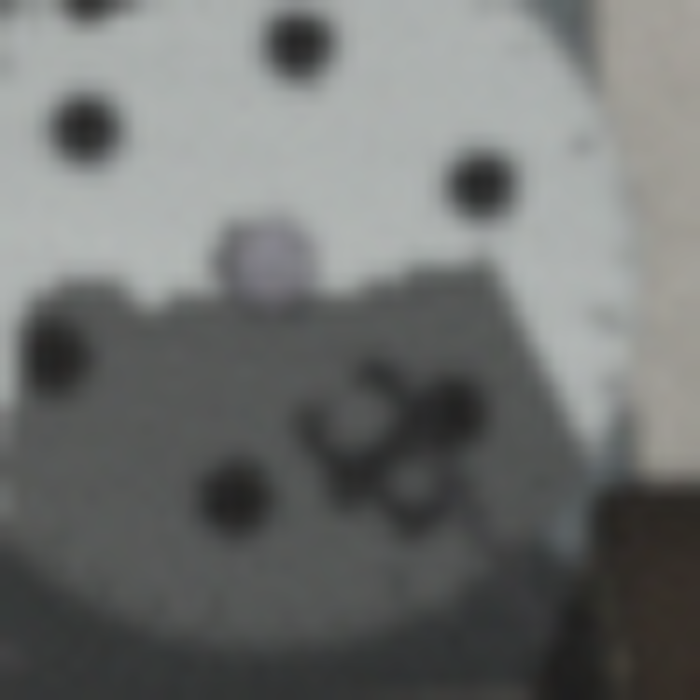

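servo_tool:
  motion: [10, -17.5, 18.5, 2.5, 0.051, 10, -16.5, 19.5, 2.5, 0.051, 10, -15.5, 20, 2.5, 0.051, 10, -14.5, 21, 2.5, 0.051, 10, -13.5, 21.5, 2.5, 0.051]

```text
time_s: 12.05
tool_pos: [0.5169, 0.0956, 0.1227]
tool_rot: [-0.462, 3.107, 0.0]
ft_force: [0.8, -0.7, -0.5]
gripper_width: 0.0164
```

servo_tool:
  motion: [10, -12.5, 22.5, 2.5, 0.051, 10, -11, 23, 2.5, 0.051, 10, -10, 23.5, 2.5, 0.051, 10, -9, 24, 2.5, 0.051, 10, -7.5, 24.5, 2.5, 0.051]

```text
time_s: 12.68
tool_pos: [0.5432, 0.2209, 0.1102]
tool_rot: [0.064, -3.141, 0.0]
ft_force: [0.7, 0.5, -1.1]
gripper_width: 0.0161
```

servo_tool:
  motion: [10, 0, 0, 0, 0, 10, 0, 0, 0, 0, 10, 0, 0, 0, 0, 10, 0, 0, 0, 0, 10, 0, 0, 0, 0]

```text
time_s: 13.3
tool_pos: [0.5432, 0.2197, 0.1104]
tool_rot: [-0.065, 3.141, 0.0]
ft_force: [-0.3, 0.1, -1.1]
gripper_width: 0.0163
```

```bash
python3 - <<'E'
from h import *
plan([.5438,.2208,.05],.041,5,10)
E
```

```text
t 13.3 pos [0.5432 0.2197 0.1104] yawx -3.0999 tilt [ 1.e-04  0.e+00 -1.e+00] F [-0.3  0.1 -1.1] w 0.0163 j [-0.46  0.47 -0.    1.82  0.    0.85  1.14] dyaw -0.001
10, -0.1, 0.2, 12.1, 0.0001, 10, -0.1, 0.2, 12.1, 0.0001, 10, -0.1, 0.2, 12.1, 0.0001, 10, -0.1, 0.2, 12.1, 0.0001, 10, -0.1, 0.2, 12.1, 0.0001
```

servo_tool:
  motion: [10, -0.5, 0.5, 15, 0, 10, 0, 0.5, 20, 0, 10, 0, 0, 20, 0, 10, 0, 0, 15, 0, 10, 0, 0, 8, 0]

```text
time_s: 13.92
tool_pos: [0.5431, 0.2209, 0.0309]
tool_rot: [0.066, -3.14, 0.001]
ft_force: [-0.5, 0.9, 0.3]
gripper_width: 0.0161
```

servo_tool:
  motion: [10, 0, 0, 2, 0, 10, 0, 0, 1.5, 0, 10, 0, 0, 0.5, 0, 10, 0, 0, 0, 0, 10, 0, 0, 0, 0]

```text
time_s: 14.55
tool_pos: [0.5438, 0.2213, 0.0286]
tool_rot: [-0.066, 3.14, 0.0]
ft_force: [-0.5, 0.1, -0.7]
gripper_width: 0.0165
```

```bash
python3 - <<'E'
from h import *
plan([.5438,.2208,.0275],.041,5,10)
snap('side','side9');crop('side9',250,215,350,305,7,'s9c')
E
```

```text
t 14.55 pos [0.5438 0.2213 0.0286] yawx -3.0994 tilt [ 4.e-04  2.e-04 -1.e+00] F [-0.5  0.1 -0.7] w 0.0165 j [-0.46  0.59 -0.01  1.86  0.01  0.69  1.14] dyaw -0.001
10, -0, -0.1, 0.2, 0.0002, 10, -0, -0.1, 0.2, 0.0002, 10, -0, -0.1, 0.2, 0.0002, 10, -0, -0.1, 0.2, 0.0002, 10, -0, -0.1, 0.2, 0.0002
```

View pics/s9c.png

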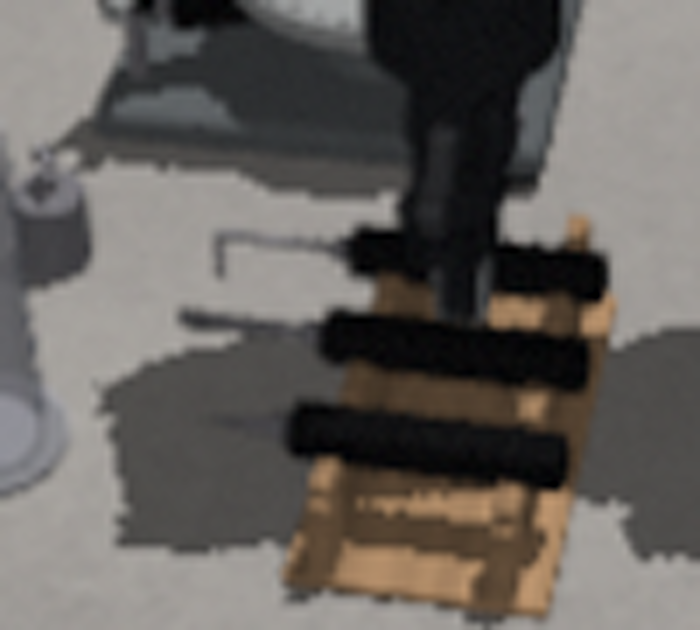

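servo_tool:
  motion: [10, 0, 0, 1, 0, 10, 0, 0, 0, 0, 24, 0, 0, 0, 0, 42, 0, 0, 0, 0, 42, 0, 0, 0, 0]

```text
time_s: 15.22
tool_pos: [0.5436, 0.2211, 0.0272]
tool_rot: [0.066, -3.141, 0.0]
ft_force: [0.4, 0.2, -0.5]
gripper_width: 0.042
```

servo_tool:
  motion: [42, 0, 0, 0, 0, 42, 0, 0, -15, 0, 42, 0, 0, -35, 0, 42, 0, 0, -40, 0, 42, 0, 0, -30, 0]

```text
time_s: 15.85
tool_pos: [0.5442, 0.2214, 0.1502]
tool_rot: [-0.066, 3.139, 0.002]
ft_force: [1.2, 0.8, -1.1]
gripper_width: 0.0417
```

```bash
python3 - <<'E'
from h import *
np.set_printoptions(precision=4,suppress=True)
snap('side','side10');crop('side10',250,215,350,305,7,'s10c')
T=load('top8')
t=lambda x,y,z=.089:atz(T,310+(x+.5)/14-.5,155+(y+.5)/14-.5,z)
eye=t(413,488);ring=t(358,417);print('eye',eye,'ring',ring,np.linalg.norm(eye-ring),np.arctan2(*(ring-eye)[1::-1]))
yw=np.arctan2(*(ring-eye)[1::-1])
bar=(eye+ring)/2+0.00*0; print('bar', eye+(ring-eye)/np.linalg.norm(ring-eye)*.008)
plan([.59,.034,.15],yw,10,60)
E
```

```text
eye [0.5798 0.0258 0.089 ] ring [0.5942 0.0364 0.089 ] 0.017823431531315423 0.6369909058438834
bar [0.5863 0.0305 0.089 ]
t 15.9 pos [0.5459 0.2221 0.154 ] yawx -3.0997 tilt [ 0.0067  0.0034 -1.    ] F [ 0.9 -0.   3.2] w 0.042 j [-0.47  0.42 -0.    1.78  0.    0.93  1.14] dyaw 0.595
60, -3.6, -19, 0.4, -0.0595, 60, -2.5, -19.2, 0.4, -0.0595, 60, -1.3, -19.3, 0.4, -0.0595, 60, -0.2, -19.3, 0.4, -0.0595, 60, 1, -19.3, 0.4, -0.0595
60, 2.1, -19.2, 0.4, -0.0595, 60, 3.2, -19, 0.4, -0.0595, 60, 4.4, -18.8, 0.4, -0.0595, 60, 5.5, -18.5, 0.4, -0.0595, 60, 6.6, -18.2, 0.4, -0.0595
```

View pics/s10c.png

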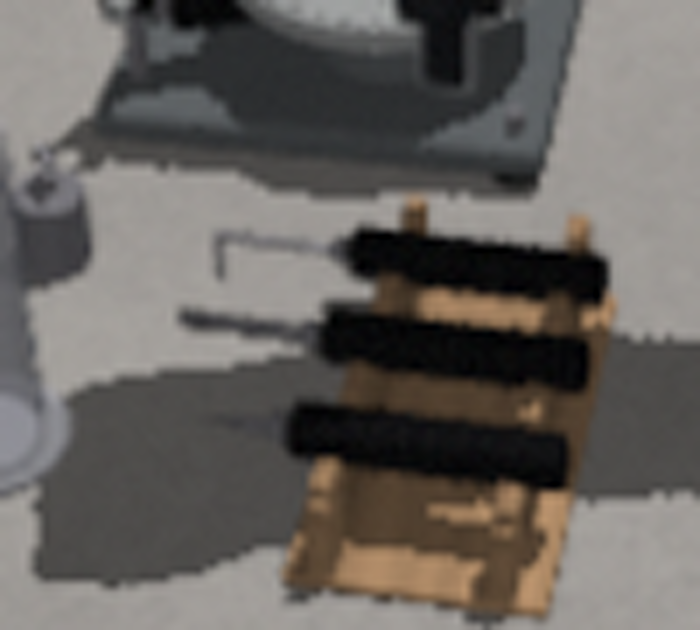

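```bash
python3 - <<'E'
from h import *
snap('top','top10');crop('top10',310,155,360,205,14,'t10')
E
```

```text
(no output)
```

View pics/t10.png

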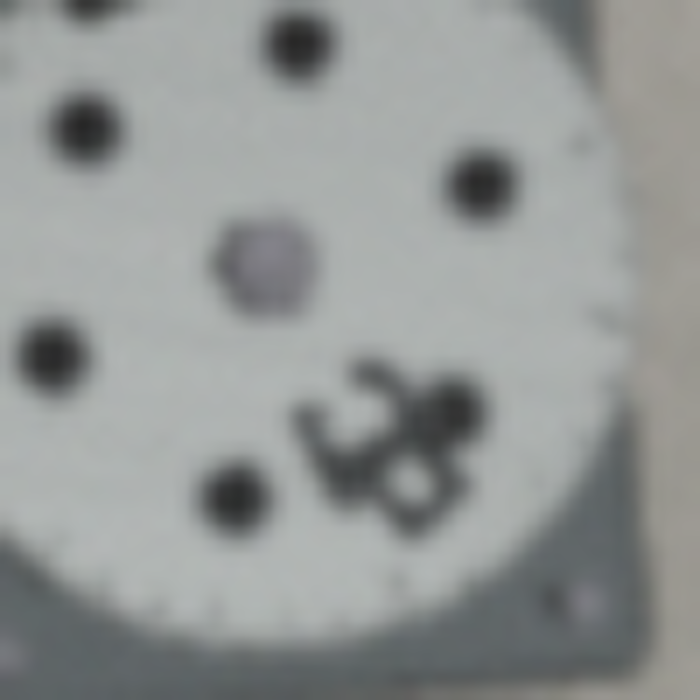

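```bash
cat > fit.py <<'E'
from h import *
from scipy.optimize import minimize
T=load('top10');g=T['pixels'].astype(float).mean(2)
U,V=np.meshgrid(np.arange(326,349,.2),np.arange(176,199,.2))
P=np.array([atz(T,u,v,.089) for u,v in zip(U.ravel(),V.ravel())])[:,:2]
big=cv2.remap(g.astype(np.float32),U.astype(np.float32),V.astype(np.float32),cv2.INTER_CUBIC).ravel()
dark=np.clip((150-big)/90,0,1)
hole=atz(T,310+(455.5)/14-.5,155+410.5/14-.5,.084)[:2]
w=(np.hypot(U-(310+455.5/14-.5),V-(155+410.5/14-.5))>3.2).ravel()
def model(q):
    c,s=np.cos(q[2]),np.sin(q[2]);d=P-q[:2];x=(d@[c,s])*1e3;y=(d@[-s,c])*1e3
    m=((x>-26)&(x<-13)&(abs(y)<8.5)&~((abs(x+17.5)<4.5)&(abs(y)<4.5)))|((x>-13)&(x<-6)&(abs(y)<15))
    r=np.hypot(x,y); m|=(r<12)&(r>8)&(x<9)
    return cv2.GaussianBlur(m.reshape(U.shape).astype(np.float32),(0,0),2.5).ravel()
f=lambda q:(((model(q)-dark)**2)*w).sum()
best=min((minimize(f,[.5942+a,.0364+b,y],method='Nelder-Mead',options=dict(initial_simplex=np.array([.5942+a,.0364+b,y])+np.array([[0,0,0],[.003,0,0],[0,.003,0],[0,0,.1]]))) for a in(-.002,.002) for b in(-.002,.002) for y in(.55,.7)),key=lambda r:r.fun)
q=best.x;print(q.round(4),best.fun,w.sum());u=np.array([np.cos(q[2]),np.sin(q[2])])
print('bar',q[:2]-.0095*u)
o=np.hstack([dark.reshape(U.shape),model(q).reshape(U.shape),]);cv2.imwrite('pics/fit.png',cv2.resize((o*255).astype(np.uint8),None,fx=3,fy=3))
E
python3 fit.py
```

```text
[0.5945 0.0368 0.6873] 501.83294677734375 12422
bar [0.58711858 0.0307711 ]
```

View pics/fit.png

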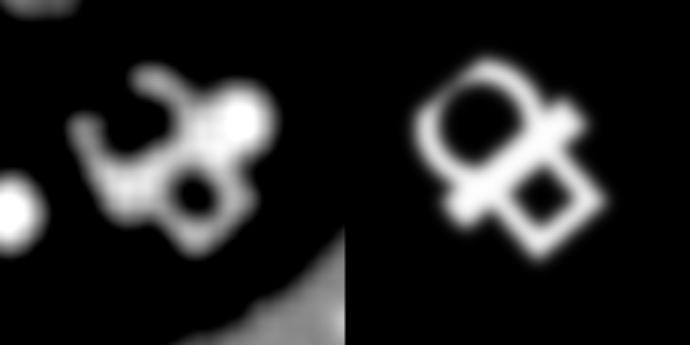

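```bash
sed -i 's/(r<12)&(r>8)&(x<9)/(r<12)\&(r>8)\&(abs(np.arctan2(y,x))>.75)/; s/^f=/w=w\&(np.hypot(*(P-[.59,.033]).T)<.03)\nf=/' fit.py; python3 fit.py; python3 - <<'E'
from h import *
plan([.587,.031,.14],.675,10,60)
E
```

```text
[0.5947 0.0368 0.6779] 201.93734741210938 8171
bar [0.58729979 0.03086517]
t 15.95 pos [0.5458 0.2221 0.1522] yawx -3.0996 tilt [ 0.0067  0.0033 -1.    ] F [ 1.1 -0.3  0.9] w 0.042 j [-0.47  0.42 -0.    1.78  0.    0.93  1.14] dyaw 0.633
60, -3.3, -19.3, 1.2, -0.0633, 60, -2.1, -19.4, 1.2, -0.0633, 60, -0.8, -19.5, 1.2, -0.0633, 60, 0.4, -19.5, 1.2, -0.0633, 60, 1.6, -19.5, 1.2, -0.0633
60, 2.9, -19.3, 1.2, -0.0633, 60, 4.1, -19.1, 1.2, -0.0633, 60, 5.3, -18.8, 1.2, -0.0633, 60, 6.5, -18.5, 1.2, -0.0633, 60, 7.6, -18, 1.2, -0.0633
```

View pics/fit.png

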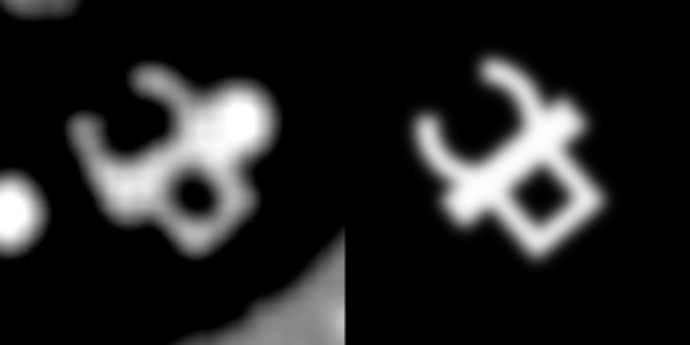

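servo_tool:
  motion: [48, -3.5, -19.5, 1, -0.063, 48, -2, -19.5, 1, -0.063, 48, -1, -19.5, 1, -0.063, 48, 0.5, -19.5, 1, -0.063, 48, 1.5, -19.5, 1, -0.063]
  newtons: 30

```text
time_s: 16.58
tool_pos: [0.5642, 0.1247, 0.1422]
tool_rot: [0.561, -3.091, 0.0]
ft_force: [-0.6, -0.8, 0.4]
gripper_width: 0.0479
```

servo_tool:
  motion: [48, 3, -19.5, 1, -0.063, 48, 4, -19, 1, -0.063, 48, 5.5, -19, 1, -0.063, 48, 6.5, -18.5, 1, -0.063, 48, 7.5, -18, 1, -0.063]

```text
time_s: 17.2
tool_pos: [0.5845, 0.0287, 0.1372]
tool_rot: [1.039, -2.964, -0.0]
ft_force: [-0.3, -0.4, -0.3]
gripper_width: 0.048
```

```bash
python3 - <<'E'
from h import *
plan([.5873,.0309,.098],.677,5,46)
E
```

```text
t 17.2 pos [0.5845 0.0287 0.1372] yawx -2.4674 tilt [-4.e-04 -1.e-04 -1.e+00] F [-0.3 -0.4 -0.3] w 0.048 j [-0.06  0.44 -0.1   1.79  0.05  0.91  2.07] dyaw 0.003
46, -0.7, -0, 7.8, -0.0006, 46, -0.7, -0, 7.8, -0.0006, 46, -0.7, -0, 7.8, -0.0006, 46, -0.7, -0, 7.8, -0.0006, 46, -0.7, -0, 7.8, -0.0006
```

servo_tool:
  motion: [46, -1, 0, 10, -0.003, 46, -1, 0, 12, 0, 46, -0.5, 0, 12, 0, 46, -0.5, 0, 6, 0, 46, 0, 0, 2, 0]

```text
time_s: 17.82
tool_pos: [0.5867, 0.0319, 0.0946]
tool_rot: [1.041, -2.963, -0.001]
ft_force: [0.2, -1.0, 0.2]
gripper_width: 0.0459
```

```bash
python3 - <<'E'
from h import *
plan([.5873,.0309,.086],.677,5,46)
snap('side','side11');crop('side11',285,160,345,215,12,'s11')
snap('top','top11');crop('top11',310,155,360,205,14,'t11')
E
```

```text
t 17.82 pos [0.5867 0.0319 0.0946] yawx -2.4658 tilt [-9.e-04  0.e+00 -1.e+00] F [ 0.2 -1.   0.2] w 0.0459 j [-0.06  0.5  -0.1   1.82  0.06  0.83  2.06] dyaw 0.001
46, 0, -0.2, 1.7, -0.0003, 46, 0, -0.2, 1.7, -0.0003, 46, 0, -0.2, 1.7, -0.0003, 46, 0, -0.2, 1.7, -0.0003, 46, 0, -0.2, 1.7, -0.0003
```

View pics/s11.png

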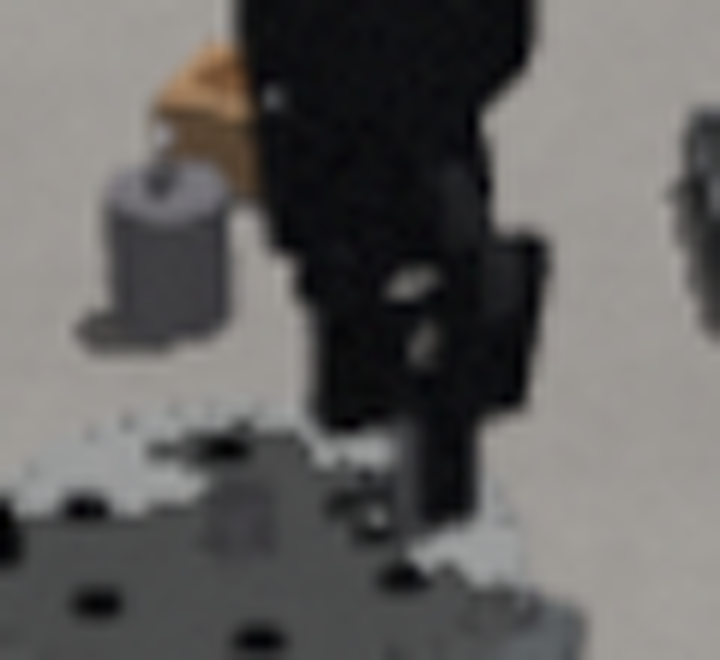

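View pics/t11.png

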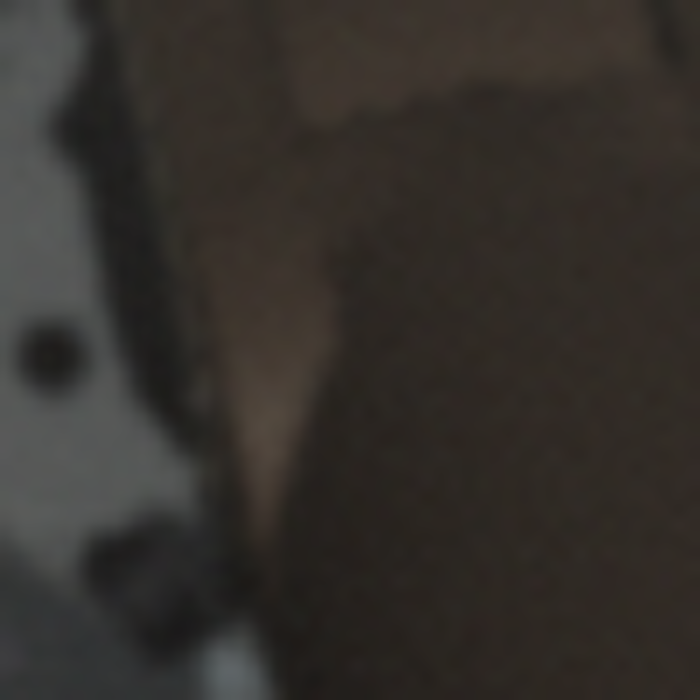

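servo_tool:
  motion: [38, 0, -0.5, 2.5, -0.001, 38, 0, -0.5, 2.5, 0, 38, 0, 0, 2, 0, 38, 0, 0, 1, 0, 38, 0, 0, 0, 0]

```text
time_s: 18.55
tool_pos: [0.5876, 0.0306, 0.0872]
tool_rot: [1.042, -2.964, -0.0]
ft_force: [0.3, -0.6, 0.1]
gripper_width: 0.038
```

servo_tool:
  motion: [38, 0, 0, 0.7, 0, 38, 0, 0, 0.7, 0, 38, 0, 0, 0.6, 0, 38, 0, 0, 0, 0, 38, 0, 0, 0, 0]

```text
time_s: 19.18
tool_pos: [0.5877, 0.0306, 0.0853]
tool_rot: [-1.042, 2.964, 0.0]
ft_force: [-0.7, 0.3, -0.8]
gripper_width: 0.0383
```

```bash
python3 - <<'E'
from h import *
plan([.5873,.0309,.086],.677,5,46)
snap('side','side12');crop('side12',295,180,335,215,18,'s12')
E
```

```text
t 19.18 pos [0.5877 0.0306 0.0853] yawx -2.4653 tilt [ 0.  0. -1.] F [-0.7  0.3 -0.8] w 0.0383 j [-0.06  0.51 -0.09  1.82  0.06  0.81  2.06] dyaw 0.001
46, 0, 0.1, -0.1, -0.0001, 46, 0, 0.1, -0.1, -0.0001, 46, 0, 0.1, -0.1, -0.0001, 46, 0, 0.1, -0.1, -0.0001, 46, 0, 0.1, -0.1, -0.0001
```

View pics/s12.png

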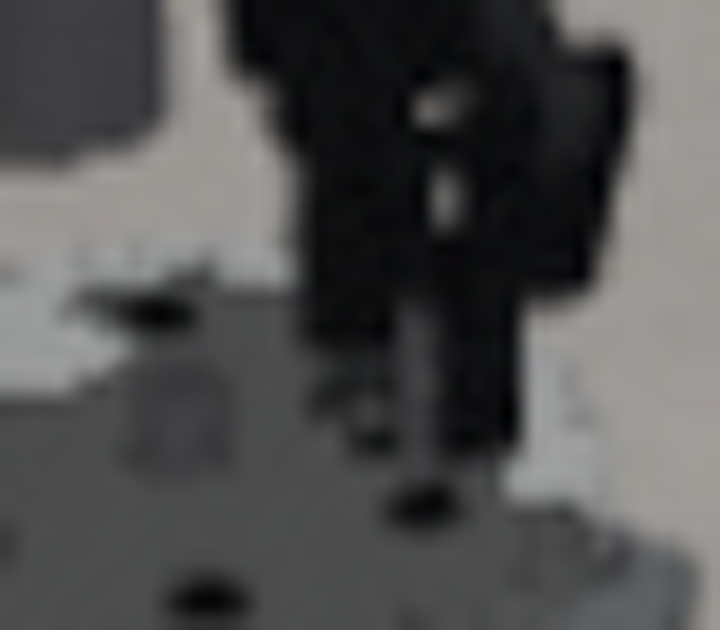

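servo_tool:
  motion: [38, 0, 0, 0.5, 0, 38, 0, 0, 0.5, 0, 38, 0, 0, 0.5, 0, 38, 0, 0, 0, 0, 38, 0, 0, 0, 0]

```text
time_s: 19.85
tool_pos: [0.5877, 0.0306, 0.0838]
tool_rot: [-1.042, 2.964, 0.0]
ft_force: [0.7, -0.6, 0.0]
gripper_width: 0.0378
```

servo_tool:
  motion: [33, 0, 0, 0, 0, 28, 0, 0, 0, 0, 24, 0, 0, 0, 0, 22, 0, 0, 0, 0, 22, 0, 0, 0, 0]
  newtons: 40

```text
time_s: 20.48
tool_pos: [0.5877, 0.0306, 0.0841]
tool_rot: [-1.042, 2.964, -0.0]
ft_force: [-1.9, 0.1, 5.4]
gripper_width: 0.0271
```

servo_tool:
  motion: [20, 0, 0, -0.5, 0, 20, 0, 0, -1, 0, 20, 0, 0, -3, 0, 20, 0, 0, -6, 0, 20, 0, 0, -8, 0]

```text
time_s: 21.1
tool_pos: [0.5876, 0.0306, 0.1027]
tool_rot: [1.042, -2.964, -0.0]
ft_force: [-0.1, -0.3, 0.1]
gripper_width: 0.027
```

```bash
python3 - <<'E'
from h import *
plan([.5873,.0309,.15],.677,5,20)
snap('side','side13');crop('side13',290,165,340,210,15,'s13')
E
```

```text
t 21.1 pos [0.5876 0.0306 0.1027] yawx -2.4653 tilt [-2.e-04  0.e+00 -1.e+00] F [-0.1 -0.3  0.1] w 0.027 j [-0.06  0.49 -0.1   1.81  0.06  0.84  2.06] dyaw 0.001
20, 0, 0.1, -9.5, -0.0001, 20, 0, 0.1, -9.5, -0.0001, 20, 0, 0.1, -9.5, -0.0001, 20, 0, 0.1, -9.5, -0.0001, 20, 0, 0.1, -9.5, -0.0001
```

View pics/s13.png

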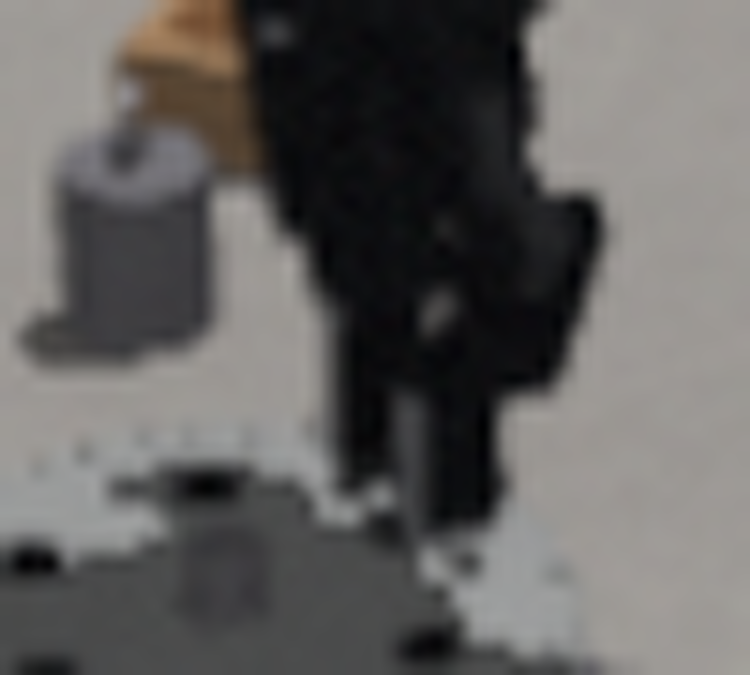

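```bash
python3 - <<'E'
from h import *
crop('top0',410,180,480,255,9,'dish')
E
```

```text
(no output)
```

View pics/dish.png

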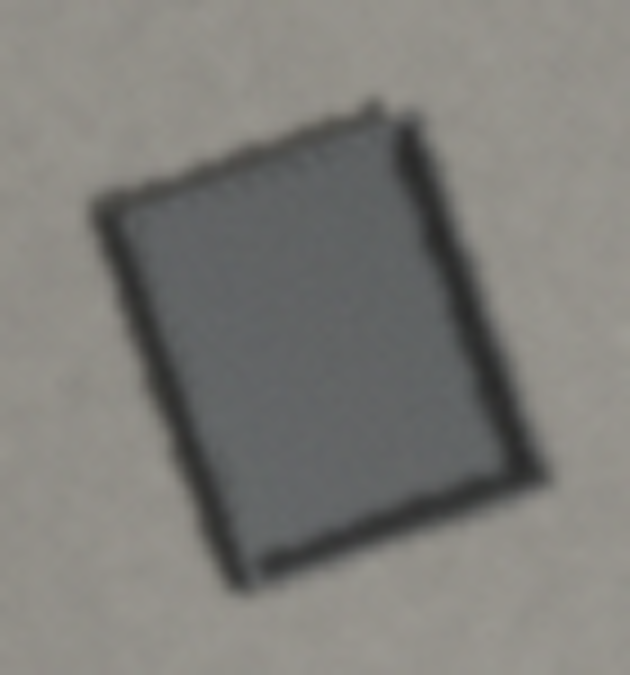

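```bash
python3 - <<'E'
from h import *
np.set_printoptions(precision=4,suppress=True)
T=load('top0')
C=[atz(T,410+(x+.5)/9-.5,180+(y+.5)/9-.5,.028) for x,y in((97,208),(405,108),(545,480),(238,588))]
C=np.array(C);m=C.mean(0);print(C,m,[np.linalg.norm(C[i]-C[i-1]) for i in range(4)],np.arctan2(*(C[0]-C[3])[1::-1]))
plan([m[0],m[1],.12],np.arctan2(*(C[0]-C[3])[1::-1]),10,20)
crop('top0',455,35,530,110,8,'tray2')
E
```

```text
[[ 0.5437 -0.2124  0.028 ]
 [ 0.5743 -0.3138  0.028 ]
 [ 0.4533 -0.3544  0.028 ]
 [ 0.4207 -0.2537  0.028 ]] [ 0.498  -0.2836  0.028 ] [np.float64(0.12970165438236875), np.float64(0.10592144033700385), np.float64(0.12767331528095988), np.float64(0.10587958622456284)] 0.3237264141116437
t 21.15 pos [0.5884 0.0307 0.104 ] yawx -2.4655 tilt [ 0.0018  0.0003 -1.    ] F [0.9 0.2 0.4] w 0.0269 j [-0.06  0.49 -0.1   1.81  0.06  0.84  2.06] dyaw -0.352
20, 26.7, -18.9, -1.6, 0.0352, 20, 26, -19.8, -1.6, 0.0352, 20, 25.3, -20.7, -1.6, 0.0352, 20, 24.6, -21.6, -1.6, 0.0352, 20, 23.8, -22.4, -1.6, 0.0352
20, 23, -23.2, -1.6, 0.0352, 20, 22.2, -24, -1.6, 0.0352, 20, 21.3, -24.8, -1.6, 0.0352, 20, 20.4, -25.5, -1.6, 0.0352, 20, 19.5, -26.2, -1.6, 0.0352
```

View pics/tray2.png

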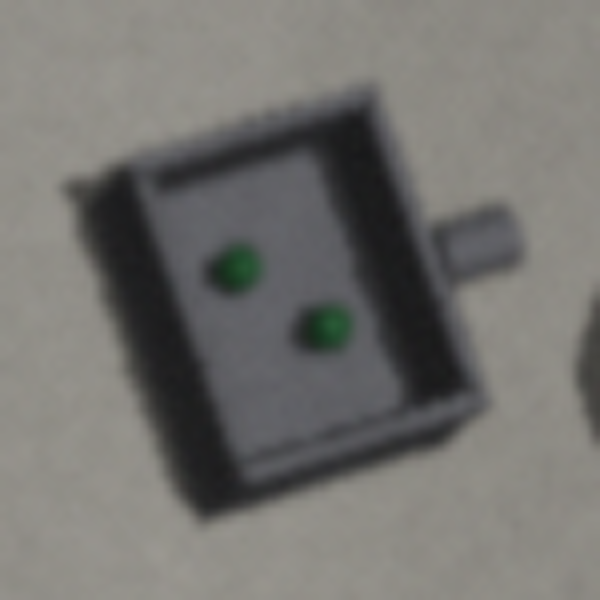

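servo_tool:
  motion: [20, 26.5, -19, -3, 0.035, 20, 26, -20, -3, 0.035, 20, 25.5, -20.5, -3, 0.035, 20, 24.5, -21.5, -3, 0.035, 20, 24, -22.5, -1, 0.035]

```text
time_s: 21.78
tool_pos: [0.5426, -0.1277, 0.116]
tool_rot: [-0.777, 3.043, -0.001]
ft_force: [-0.3, -0.2, -0.9]
gripper_width: 0.0271
```

servo_tool:
  motion: [20, 23, -23, 0, 0.035, 20, 22, -24, 0, 0.035, 20, 21.5, -25, 0, 0.035, 20, 20.5, -25.5, 0, 0.035, 20, 19.5, -26, 0, 0.035]

```text
time_s: 22.4
tool_pos: [0.4973, -0.2847, 0.1157]
tool_rot: [-0.508, 3.1, -0.001]
ft_force: [0.8, -1.3, -0.8]
gripper_width: 0.0268
```

```bash
python3 - <<'E'
from h import *
plan([.498,-.2836,.03],.324,5,20)
snap('side','side14');crop('side14',320,120,420,210,7,'s14')
E
```

```text
t 22.4 pos [ 0.4973 -0.2847  0.1157] yawx -2.8165 tilt [ 7.e-04 -2.e-04 -1.e+00] F [ 0.8 -1.3 -0.8] w 0.0268 j [ 0.4   0.45  0.05  1.85 -0.03  0.85  2.36] dyaw -0.001
20, -0.2, 0.2, 17.1, 0.0002, 20, -0.2, 0.2, 17.1, 0.0002, 20, -0.2, 0.2, 17.1, 0.0002, 20, -0.2, 0.2, 17.1, 0.0002, 20, -0.2, 0.2, 17.1, 0.0002
```

View pics/s14.png

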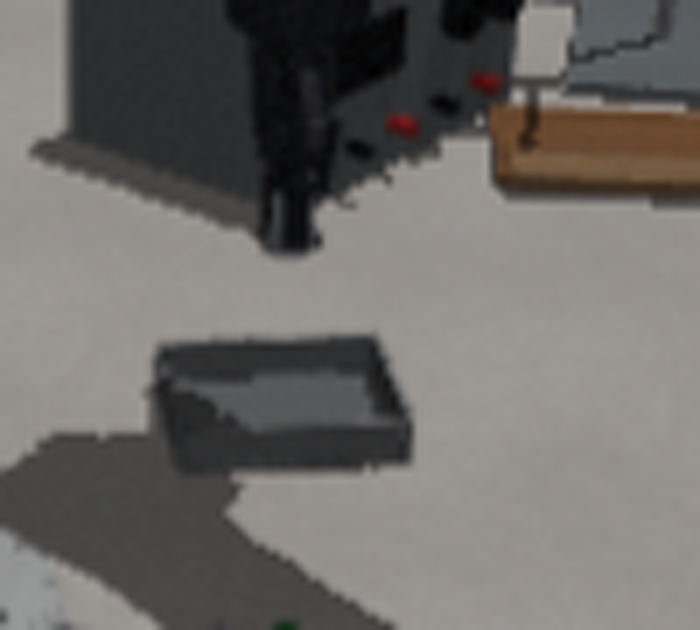

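servo_tool:
  motion: [20, 0, 0, 20, 0, 20, 0, 0, 25, 0, 20, 0, 0, 25, 0, 20, 0, 0, 20, 0, 20, 0, 0, 8, 0]

```text
time_s: 23.08
tool_pos: [0.4971, -0.2832, 0.0165]
tool_rot: [0.51, -3.099, -0.001]
ft_force: [0.1, 0.9, -0.3]
gripper_width: 0.0269
```

servo_tool:
  motion: [20, 0, 0, 5, 0, 20, 0, 0, 3, 0, 20, 0, 0, 1.5, 0, 20, 0, 0, 0, 0, 20, 0, 0, 0, 0]

```text
time_s: 23.7
tool_pos: [0.4976, -0.2837, 0.0081]
tool_rot: [-0.51, 3.099, -0.0]
ft_force: [-0.0, -0.3, -0.8]
gripper_width: 0.0269
```

servo_tool:
  motion: [20, 0, 0, 1, 0, 20, 0, 0, 1, 0, 32, 0, 0, 0, 0, 40, 0, 0, 0, 0, 44, 0, 0, 0, 0]

```text
time_s: 24.32
tool_pos: [0.4975, -0.2836, 0.0058]
tool_rot: [-0.51, 3.1, 0.0]
ft_force: [0.7, 0.4, 0.6]
gripper_width: 0.0439
```

servo_tool:
  motion: [44, 0, 0, 0, 0, 44, 0, 0, -10, 0, 44, 0, 0, -35, 0, 44, 0, 0, -50, 0, 44, 0, 0, -50, 0]

```text
time_s: 24.95
tool_pos: [0.4973, -0.2835, 0.1529]
tool_rot: [-0.51, 3.1, -0.0]
ft_force: [0.7, -0.6, -0.4]
gripper_width: 0.044
```

```bash
python3 - <<'E'
from h import *
plan([.40,0.0,.30],.324,10,44)
snap('side','side15');crop('side15',320,150,420,210,7,'s15')
E
```

```text
t 24.95 pos [ 0.4973 -0.2835  0.1529] yawx -2.8154 tilt [ 2.e-04 -1.e-04 -1.e+00] F [ 0.7 -0.6 -0.4] w 0.044 j [ 0.39  0.4   0.05  1.82 -0.03  0.92  2.35] dyaw -0.002
44, 0.1, 30, -14.7, 0.0002, 44, 0.1, 30, -14.7, 0.0002, 44, 0.1, 30, -14.7, 0.0002, 44, 0.1, 30, -14.7, 0.0002, 44, 0.2, 30, -14.7, 0.0002
44, 0.2, 30, -14.7, 0.0002, 44, 0.2, 30, -14.7, 0.0002, 44, 0.2, 30, -14.7, 0.0002, 44, 0.2, 30, -14.7, 0.0002, 44, 0.2, 30, -14.7, 0.0002
```

View pics/s15.png

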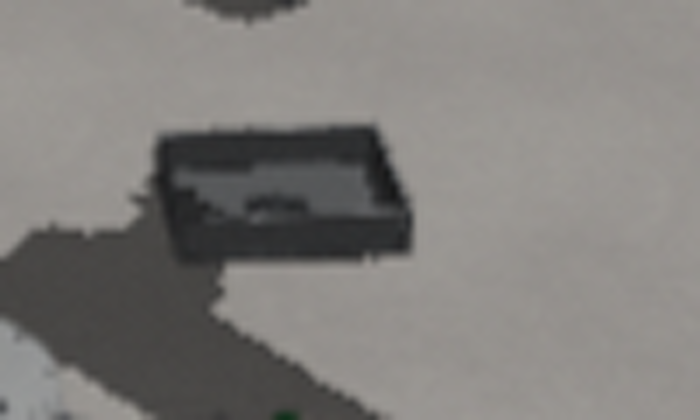

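servo_tool:
  motion: [44, 0, 25, -20, 0, 44, 0, 30, -20, 0, 44, 0, 30, -15, 0, 44, 0, 30, -10, 0, 44, 0, 30, 0, 0]

```text
time_s: 25.62
tool_pos: [0.4511, -0.1455, 0.2172]
tool_rot: [-0.51, 3.098, -0.002]
ft_force: [1.2, 0.1, -0.2]
gripper_width: 0.0438
```

servo_tool:
  motion: [44, 10, 15, 0, 0, 44, 10, 10, 0, 0, 44, 0, 0, 0, 0, 44, 0, 0, 0, 0, 44, 0, 0, 0, 0]

```text
time_s: 26.25
tool_pos: [0.4243, -0.1296, 0.2157]
tool_rot: [-0.509, 3.1, -0.0]
ft_force: [0.3, 0.1, -0.4]
gripper_width: 0.0439
```

```bash
python3 - <<'E'
from h import *
snap('top','top16');snap('side','side16');crop('top16',215,120,295,235,5,'a')
a=cv2.imread('pics/a.png');crop('top16',410,180,480,255,5,'b');b=cv2.imread('pics/b.png')
crop('side16',255,175,345,305,4,'c')
h=np.zeros((600,800,3),np.uint8);h[:575,:400]=a;h[:375,400:750]=b;cv2.imwrite('pics/f.png',h)
E
```

```text
(no output)
```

View pics/f.png

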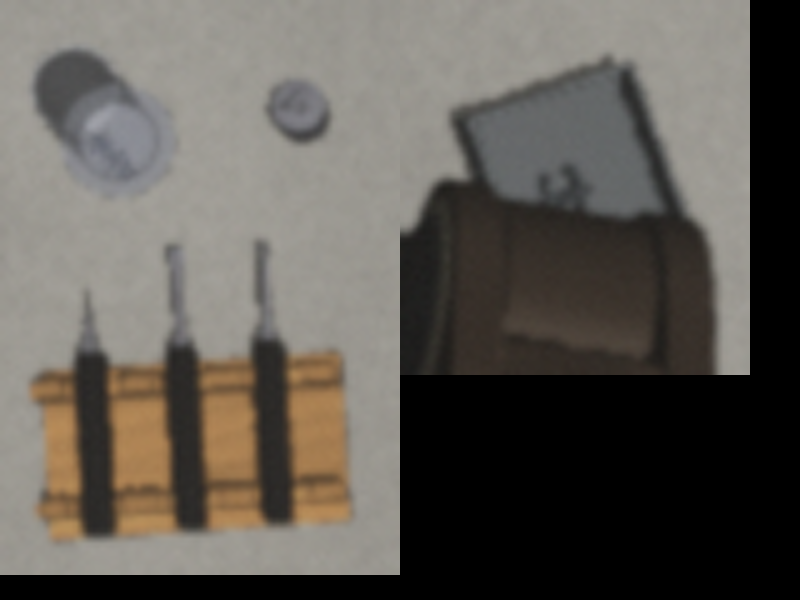

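View pics/side16.png

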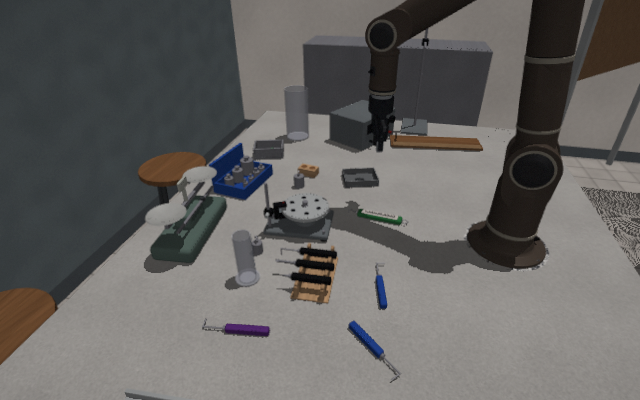

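View pics/top16.png

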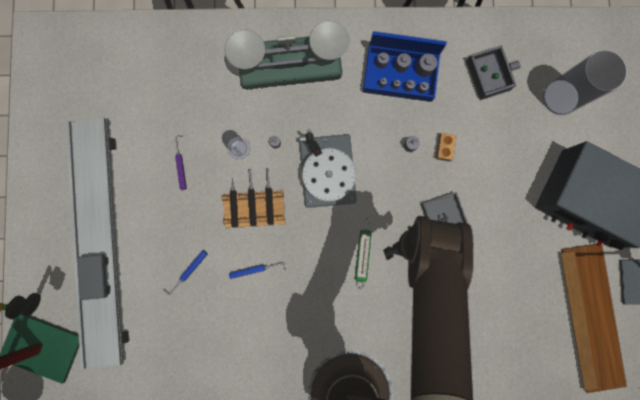

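The clip lies in the dish (top px ~(441,219)). The pick is in its slot, hook down (side px ~(282,250)), and nothing else has moved.

```bash
python3 -c "
from h import *
print(manip.read_state()['qvel'].round(3)); print(manip.hand_in())"
```

```text
[-0.005 -0.    -0.003  0.003  0.001  0.001 -0.001]
the job is handed in; nothing more can be done
None
```

The clip is off the spindle and in the small parts dish, and the pick is back in its own slot with its hook down. I handed the job in at about 26 s.

- **Pulling the clip:** I hooked the eye and pulled along the clip's axis. The wrist read about 5 N just before the clip snapped off, and I pulled on until it lay on the wheel. The fingers did not touch it before then.
- **Order of the last two steps:** I put the pick back first and then moved the clip, because the gripper cannot hold both.
- **Last checks:** The final pictures show the clip flat inside the dish, although in the top view the arm hides part of the dish. The spindle is bare, the other tools, masses, jar and balance look unmoved, and the open gripper is well clear of everything.
- **One reading was off:** With the clip in its jaws the gripper read 27 mm, against the bar's 30 mm. The grip held steady all the way to the dish. The wrist also read about 5 N upward while the jaws closed on the clip.

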